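# Power up the cordless banding wheel and hang the trimming tools

## Robot

A 7-joint arm with a two-finger parallel gripper is mounted at the origin on the work surface. World frame = base frame: x ahead of the robot, y to its left, z up, the work surface at z = 0. Lengths are in m, angles in rad, forces in N, time in s.
With the tool pointing down it reaches from about 0.425 to 0.925 m from the base axis. Payload 6.8 kg.
Tool frame: the origin (TCP) lies at the very end of the fingers, on their centre line; the grasp point (between the pads) lies 19 mm behind it (bot.grasp_offset is the distance from the TCP to the grasp point, in m); x points along the fingers, z is the direction in which the jaws open and shut, and the axes are right-handed (so a half turn about x gives the same grasp; the last joint's range is limited). The gripper opens to 85 mm and grips with 20 to 120 N. Pads are 22 mm wide; open, the fingers measure 114 mm over their backs; the gripper's body (76 mm by 85 mm) begins 54 mm behind the grasp point. The pads swing forward as they close: fully open they stand 13 mm farther back than shut.
Start: joints at [-1.281, 0.477, 0.022, 1.555, -0.011, 1.109, -0.083], TCP at [0.261, 0.622, 0.231] pointing down, gripper open.
Joint ranges: [-2.96, 2.96], [-0.34, 2.1], [-1.41, 1.46], [0.24, 2.44], [-1.37, 4.51], [0.17, 1.92], [-2.96, 2.96]. Speed limits (rad/s): [2.39, 2.39, 3.14, 3.14, 3.14, 3.14, 3.14].

## Interface

Orientations are given as a rotation vector (axis times angle).
In Python, from workcell import bot gives the robot as it stands. The module is installed in compiled form; this text tells all that it offers.
- The arm moves only by the tool send_rows, never from a script. Its argument "deltas" is a list of rows, each an object of numbers: "rx", "ry", "rz": the turn, a rotation vector about the tool's x, y, z in degrees; "tx", "ty", "tz": the shift along the tool's x, y, z in m; "hand": the closure, from 0 (fully open) to 1 (shut). In form: [{"rx": .., "ry": .., "rz": .., "tx": .., "ty": .., "tz": .., "hand": ..}, ...]. A call has 1 to 12 rows; each row shifts and turns the pose as measured when the row begins, along the tool's axes as they then stand; what a row does not reach is not made up. A row lasts 1/10 s, in which the tool goes at most 50 mm and 8.59 degrees, less where a joint would pass 70% of its speed; a pose out of reach is approached as far as the arm can. A call with a gripper value outside its range is refused whole. The fingers move at their own pace and stop on an object; "newtons" is the grip in N (left out, the last holds). Time passes only in rows, so rows that do not move let the fingers close. It gives the time, the measured TCP pose, the force and the opening at its end, in the units of the state.
- bot.observe(): the state, without advancing time (a new reading comes with each control period).
- bot.camera(name): name is "scene" or "top" or "wrist"; returns a dict with "img" (384x512x3 uint8, blue, green, red), "mtx" (3x3 intrinsics, pixels), "k1" (the pictures are not rectified: a ray, as slopes to the right and down, at radius r is drawn at 1 + k1 r^2 times it, then the intrinsics apply), "R" (3x3) and "t" (3): a world point X has camera coordinates R X + t. Camera axes: x right, y down, z forward; pixel columns grow to the right and rows downward; lengths in m; the calibration is good to about 2 mm. A picture is of the moment at which its call begins. There is no depth.
- bot.close_job(): hands the job in, once; it reports no verdict.
The state is a dict: "time_s": time; "joint_positions": joint angles; "qd": joint speeds; "effort": joint torques, N m; "tool_pos": TCP position; "ee_rot": TCP orientation; "force": force on the tool from outside, world axes, zero at the start; "moment": the same for the moment, N m; "grip_width": finger opening in m.
Only numpy, scipy, OpenCV 4.12 (cv2) and the standard library are available. Lean on these libraries where they do the work, as an engineer would, in place of code of your own. Each camera call takes 0.05 s, during which the arm holds its last target. There are 200 camera calls.

## Task

Get the trimming place ready for the class: first throw the switch lever of the banding wheel's battery bay fully off, toward the springs, then take every charged cell from the black dock and fit it in a slot of the bay, flat end pressed against the spring and nub under the red lip, lying level and snug against the contact. When all the cells are in, throw the switch fully over to on, away from the springs. Also hang each trimming tool that lies on the bench by its steel ring on a peg of the stand, at any time, so that it hangs straight down, and leave the other things on the bench where they are.

Things in the scene. Friction and masses are not known exactly. Their poses are not given: they have to be found in the camera images.
- bay: Cordless banding wheel with open white battery bay, fixed. Origin: table level under the middle slot; x toward the robot, y to the right seen from the robot. Three slots along x at y = +74, 0, -74 mm; seated cell: centre at x 0, 45 mm up, nub to +x, on two rails. Floor 12 mm thick, x -90 to 48, y -118 to 168 mm; nothing else stands between slots. Steel wheel head (220 mm across, top 62 mm up) centred at x -235.
- spring (a point): Free tip of the middle slot's coil spring, at bay x -25 mm, 45 mm up; each slot has one. Smooth domed tip (8 mm radius), yields toward -x by up to 28 mm at 0.32 N per mm; the wall behind starts at x -64 and is 56 mm high. A seated cell (62 mm + nub) presses it in 6 mm; to clear the lip while rolling the cell down, press it in about 18 mm.
- contact (a point): Middle slot's brass contact, on the face (bay x +34 mm) of a post 30 mm wide, 65 mm high; each slot has one. Over each contact a fixed red lip 24 mm wide juts out from x 34 back to x 25, underside 62 mm and top 65 mm up, so a cell cannot go straight down: come in tilted about 32 degrees, nub end above the lip, sliding along the cell's own length onto the spring; press, roll down level, let back.
- switch (a joint): Toggle lever at the +y end (right, seen from the robot) of the bay: 0 = off (leans toward bay -x, the spring side, away from the robot), 1.0 = on (leans toward bay +x, the robot), radians; nearly on at the start. It stays where it is left.
- switch_tip (a point): Centre of the red ball (26 mm) on the switch lever, 70 mm from the lever's pivot, which lies 34 mm above the table at bay x 0, y +140 mm; the ball swings in an arc 0.5 rad either side of upright, its centre 95 to 104 mm up. Below it a grey block 70 x 50 mm, top 37 mm up.
- dock: Black charging dock, 90 x 225 x 12 mm, fixed, with three shallow cradles 72 mm apart along its y; cells lie in them along its x, axis 40 mm above the table. Origin: centre of its underside.
- stand: Wooden peg stand, fixed; origin at table level in front of its middle, x away from the robot, y along it. Two posts 240 mm high at y = +-115 mm, crossbars at 185-225 mm and 90-112 mm height whose front faces lie at x = +3 mm or more, three pegs.
- peg0 (a point): Middle of peg 0 (left one, 80 mm apart): a round wooden peg 10 mm thick that sticks out of the crossbar toward the robot (-x of the stand) and up at 45 degrees, 68 mm long (free tip 36 mm beyond this point, rounded); this point is 232 mm above the table.
- peg1 (a point): Middle of peg 1 (middle one, 80 mm apart): a round wooden peg 10 mm thick that sticks out of the crossbar toward the robot (-x of the stand) and up at 45 degrees, 68 mm long (free tip 36 mm beyond this point, rounded); this point is 232 mm above the table.
- peg2 (a point): Middle of peg 2 (right one, 80 mm apart): a round wooden peg 10 mm thick that sticks out of the crossbar toward the robot (-x of the stand) and up at 45 degrees, 68 mm long (free tip 36 mm beyond this point, rounded); this point is 232 mm above the table.
- cell0: Charged cell: blue cylinder 33 mm across, 62 mm long, about 130 g, copper-coloured band and a 3 mm long, 10 mm wide brass nub at its +x end, flat steel face at its -x end. Origin: on the axis, middle of the cylinder. Absent in some runs.
- cell1: Charged cell: blue cylinder 33 mm across, 62 mm long, about 130 g, copper-coloured band and a 3 mm long, 10 mm wide brass nub at its +x end, flat steel face at its -x end. Origin: on the axis, middle of the cylinder. Absent in some runs.
- cell2: Charged cell: blue cylinder 33 mm across, 62 mm long, about 130 g, copper-coloured band and a 3 mm long, 10 mm wide brass nub at its +x end, flat steel face at its -x end. Origin: on the axis, middle of the cylinder. Absent in some runs.
- tool0: Trimming tool, 180 mm long, 70 g. Origin: centre of its steel hanging ring (clear hole 29 mm, wire 6 mm, flat in the tool's plane). x points out past the ring end; yellow handle from x = -17 to -117 mm (20 wide, 18 mm high, middle at x = -67), wire cutting loop from there to x = -157. Lies flat at the start, origin 9 mm up. Absent in some runs.
- tool1: Trimming tool, 180 mm long, 70 g. Origin: centre of its steel hanging ring (clear hole 29 mm, wire 6 mm, flat in the tool's plane). x points out past the ring end; green handle from x = -17 to -117 mm (20 wide, 18 mm high, middle at x = -67), wire cutting loop from there to x = -157. Lies flat at the start, origin 9 mm up. Absent in some runs.
- tool2: Trimming tool, 180 mm long, 70 g. Origin: centre of its steel hanging ring (clear hole 29 mm, wire 6 mm, flat in the tool's plane). x points out past the ring end; red handle from x = -17 to -117 mm (20 wide, 18 mm high, middle at x = -67), wire cutting loop from there to x = -157. Lies flat at the start, origin 9 mm up. Absent in some runs.
- pot: Terracotta cup, 90 mm across; a bystander to leave alone. Origin: centre of its underside.
- glaze_jar: Small blue glaze jar, 48 mm across, 60 mm high; a bystander to leave alone. Origin: centre of its underside.
- bowl: White bowl, 130 mm across; a bystander to leave alone. Origin: centre of its underside.
- mug: Blue mug, 76 mm across, 85 mm high; a bystander to leave alone. Origin: centre of its underside.
- cork_block: Cork block, 90 x 60 x 35 mm; a bystander to leave alone. Origin: centre of its underside.
- brush: Brush with a wooden handle; a bystander to leave alone. Origin: centre of its underside.
- bat: Round wooden bat, 110 mm across, 14 mm thick; a bystander to leave alone. Origin: centre of its underside.

How it is judged:
By the outcome, as a careful person would: the job done as asked, in the order asked, and still so for the second after the job is handed in, with the robot touching nothing.
Of cell0, cell1, cell2 only 2 to 3 are there at a start; the rules pass over those that are not, and their reading is None.
Of tool0, tool1, tool2 only 2 to 3 are there at a start; the rules pass over those that are not, and their reading is None.
At some moment in a run one of tool0, tool1, tool2 may be knocked a few centimetres aside while the robot is not near it.
It also fails if it takes over 210 s, if anything falls off the work surface, if the arm or the gripper's body presses on something with over 40 N, if the wrist force passes 120 N, or if a joint passes its speed limit or range.

## Working session

There is one attempt and no reset: what is moved stays moved. The work goes in short steps, Python scripts to look and compute and a tool call to move; the robot and the scene stay as the last step left them, time stands still between calls to the robot, and variables do not carry over. Pictures are saved under pics/ and viewed, about 12 in all and at most 16, crops included, and the job is handed in when it is done.

Besides the shell and the picture viewer there is one more tool, called after ">>>" in YAML: its name, and indented under it one key for each argument. send_rows: Moves the arm, as the interface text tells. Its arguments: {"type":"object","properties":{"deltas":{"type":"array","items":{"type":"object","properties":{"rx":{"type":"number"},"ry":{"type":"number"},"rz":{"type":"number"},"tx":{"type":"number"},"ty":{"type":"number"},"tz":{"type":"number"},"hand":{"type":"number"}}}},"newtons":{"type":"number"}},"required":["deltas"]}

```bash
mkdir -p pics; python3 - <<'E'
from workcell import bot
import cv2,numpy as np
for n in ("scene","top"):
    c=bot.camera(n); cv2.imwrite(f"pics/{n}0.png",cv2.resize(c["img"],(800,600),interpolation=cv2.INTER_CUBIC))
    print(n,c["mtx"].tolist(),c["k1"],np.round(c["R"],3).tolist(),np.round(c["t"],3).tolist())
print(bot.observe(),bot.grasp_offset)
E
```

```text
scene [[376.37344003828935, 0.0, 260.0435819457651], [0.0, 376.37344003828935, 186.8338011661701], [0.0, 0.0, 1.0]] -0.09745982172481123 [[-0.415, 0.91, 0.004], [0.659, 0.304, -0.688], [-0.627, -0.283, -0.726]] [0.258, -0.255, 1.731]
top [[448.54602517743234, 0.0, 252.78050161095905], [0.0, 448.54602517743234, 187.1294777795626], [0.0, 0.0, 1.0]] -0.02509505764109096 [[-0.011, -1.0, 0.002], [-0.997, 0.011, -0.083], [0.083, -0.003, -0.997]] [0.0, 0.521, 1.676]
{'time_s': 0.1, 'joint_positions': array([-1.28109645,  0.47768827,  0.02234392,  1.55630272, -0.0115033 ,
        1.10934588, -0.08312715]), 'qd': array([ 0.00016683, -0.00114656, -0.00061513, -0.00197981, -0.001234  ,
       -0.00127561,  0.00018108]), 'effort': array([ 4.25245293e-03, -5.97763288e+01,  1.61370289e+00, -2.81956422e+01,
        1.28833667e-02,  4.99766786e-03,  2.33734039e-05]), 'tool_pos': array([0.2612955 , 0.62180816, 0.23046359]), 'ee_rot': array([-0.91235353,  1.37284536,  0.91072784]), 'force': array([ 0.52275663,  0.27396982, -0.65237171]), 'moment': array([ 0.01947921, -0.04339925,  0.00540619]), 'grip_width': 0.08544210812543031} 0.0187
```

View pics/top0.png

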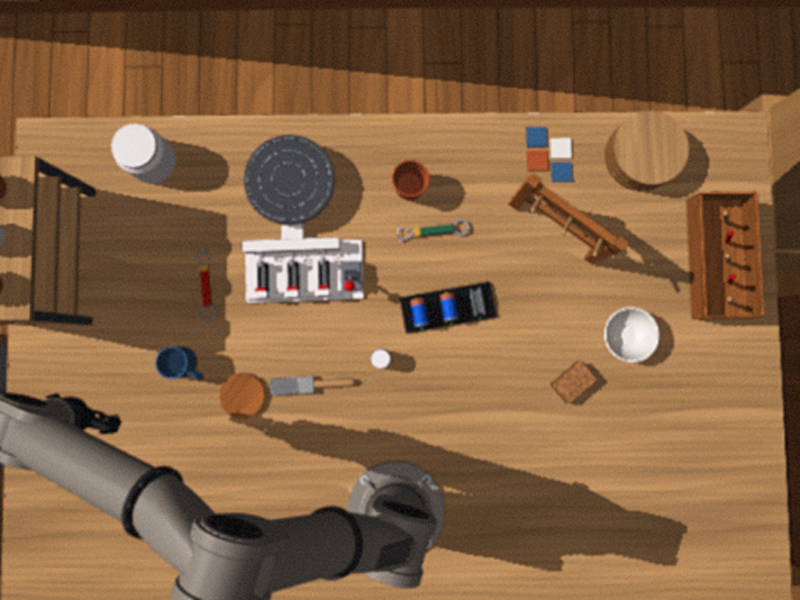

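View pics/scene0.png

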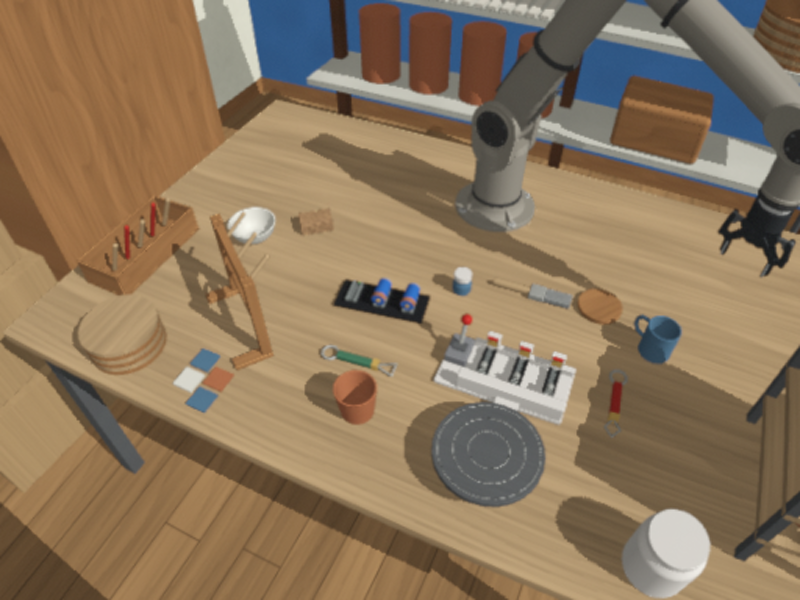

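Two cells (blue), a red and a green tool are present; bay centre near (300,270), dock (448,307), stand (568,220) in the top picture. Zooming in.

```bash
cat > h.py <<'E'
import numpy as np, cv2
from scipy.spatial.transform import Rotation as Ro
from workcell import bot
def ray(c,uv):
    p=np.array([(uv[0]-c["mtx"][0,2])/c["mtx"][0,0],(uv[1]-c["mtx"][1,2])/c["mtx"][1,1]]);q=p.copy()
    for _ in range(20): q=p/(1+c["k1"]*q@q)
    return -c["R"].T@c["t"], c["R"].T@np.array([*q,1.])
def at(c,uv,z):
    o,d=ray(c,uv); return o+d*(z-o[2])/d[2]
def proj(c,X):
    P=c["R"]@np.asarray(X)+c["t"]; p=P[:2]/P[2]; p=p*(1+c["k1"]*p@p)
    return np.array([c["mtx"][0,0]*p[0]+c["mtx"][0,2],c["mtx"][1,1]*p[1]+c["mtx"][1,2]])
def blobs(img,lo,hi,amin=15):
    hsv=cv2.cvtColor(img,cv2.COLOR_BGR2HSV); m=cv2.inRange(hsv,np.array(lo),np.array(hi))
    n,l,s,ce=cv2.connectedComponentsWithStats(m)
    return [(s[i][4],ce[i],l==i) for i in range(1,n) if s[i][4]>=amin]
def pose():
    s=bot.observe(); return np.array(s["tool_pos"]),Ro.from_rotvec(s["ee_rot"]),s
def go(p,R,n=None):
    """print n equal body-twist rows taking the present pose to p,R"""
    p0,R0,s=pose(); T=np.eye(4);T[:3,:3]=(R0.inv()*R).as_matrix();T[:3,3]=R0.inv().apply(np.asarray(p)-p0)
    rv=Ro.from_matrix(T[:3,:3]).as_rotvec()
    if n is None: n=int(max(1,np.ceil(np.linalg.norm(T[:3,3])/.045),np.ceil(np.degrees(np.linalg.norm(rv))/8)))
    from scipy.linalg import logm,expm
    S=expm(np.real(logm(T))/n); r=np.degrees(rv/n)
    print(n,"rows r",np.round(r,2),"t",np.round(S[:3,3],4))
def down(jaw):
    """tool pointing down, jaw axis (tool z) along horizontal vector jaw"""
    x=np.array([0,0,-1.]);z=np.array([jaw[0],jaw[1],0.]);z/=np.linalg.norm(z)
    return Ro.from_matrix(np.c_[x,np.cross(z,x),z])
E
python3 - <<'E'
from h import *
c=bot.camera("top");i=c["img"]
a=cv2.resize(i[105:225,125:325],None,fx=4,fy=4,interpolation=cv2.INTER_CUBIC); cv2.imwrite("pics/t1.png",a)
s=bot.camera("scene");j=s["img"]
b=cv2.resize(j[128:240,128:268],None,fx=3.5,fy=3.5,interpolation=cv2.INTER_CUBIC)
d=cv2.resize(i[105:175,315:410],None,fx=3.2,fy=3.2,interpolation=cv2.INTER_CUBIC)
o=np.zeros((392,800,3),np.uint8);o[:,:490]=b;o[:d.shape[0],494:494+d.shape[1]]=d;cv2.imwrite("pics/s1.png",o)
for n,lo,hi in(("blue",(105,120,60),(130,255,255)),("green",(50,80,40),(90,255,255)),("red",(0,190,80),(6,255,255)),):
  for C,I in(("top",c),("scene",s)):
    for A,ce,m in blobs(I["img"],lo,hi,12): print(n,C,A,np.round(ce,1),np.round(at(I,ce,.04 if n=="blue" else .012),3))
E
```

```text
blue top 93 [343.6  87.3] [ 0.899 -0.357  0.04 ]
blue top 109 [359.6 109.9] [ 0.81  -0.415  0.04 ]
blue top 122 [286.7 197.2] [ 0.481 -0.132  0.04 ]
blue top 121 [267.8 201.1] [ 0.467 -0.061  0.04 ]
blue top 153 [114.5 231.9] [0.358 0.511 0.04 ]
blue scene 2345 [186.6  23.5] [-0.705 -1.147  0.04 ]
blue scene 1192 [278.7  19.5] [-1.02  -0.609  0.04 ]
blue scene 24 [407.9   0.8] [-1.842  0.145  0.04 ]
blue scene 326 [476.5   6.4] [-2.045  0.667  0.04 ]
blue scene 2939 [423.3  53.3] [-0.963  0.363  0.04 ]
blue scene 14 [398.5 102.5] [-0.349  0.312  0.04 ]
blue scene 65 [245.3 183.2] [ 0.469 -0.132  0.04 ]
blue scene 65 [263.4 186.4] [ 0.455 -0.062  0.04 ]
blue scene 12 [257.6 194.2] [ 0.501 -0.065  0.04 ]
green top 91 [279.6 146.9] [ 0.676 -0.11   0.012]
green scene 92 [226.  229.2] [ 0.676 -0.107  0.012]
red top 12 [466.4 149.8] [ 0.658 -0.831  0.012]
red top 76 [131.  183.6] [0.54  0.459 0.012]
red top 15 [467.7 177.6] [ 0.55  -0.831  0.012]
red top 23 [223.  182.2] [0.542 0.108 0.012]
red scene 22 [ 97.4 139. ] [ 0.475 -0.878  0.012]
red scene 21 [ 80.9 153.6] [ 0.584 -0.877  0.012]
red scene 19 [297.8 204. ] [0.46  0.082 0.012]
red scene 73 [393.9 254.4] [0.536 0.459 0.012]
```

View pics/t1.png

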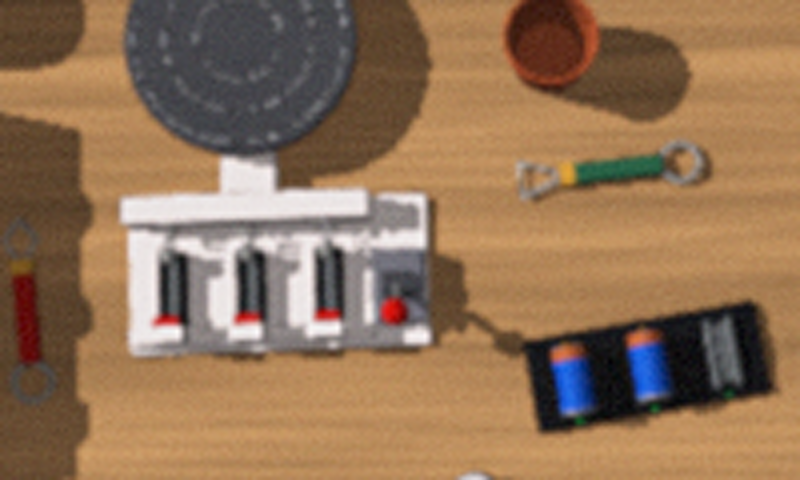

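View pics/s1.png

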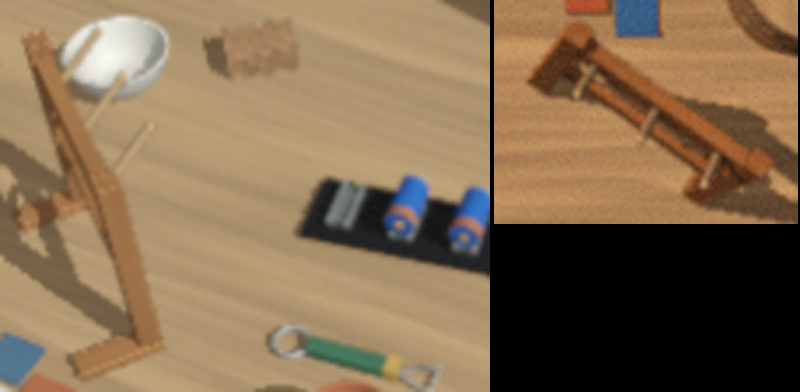

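Cells' nubs (orange) point away from the robot; green ring is at its right end (crop 684,163), red ring at its near end (33,382); floor corners at crop (132,354), (432,343), (426,193); pegs lie clear in both views. Fitting poses.

```bash
python3 - <<'E'
from h import *
from scipy.optimize import least_squares as LS
c=bot.camera("top");s=bot.camera("scene")
f=lambda x,y:np.array([125+x/4,105+y/4])
def tri(a,b):
    (o1,d1),(o2,d2)=ray(c,a),ray(s,b); k=np.linalg.lstsq(np.c_[d1,-d2],o2-o1,rcond=None)[0]
    P,Q=o1+k[0]*d1,o2+k[1]*d2; return (P+Q)/2,np.linalg.norm(P-Q)
g=lambda x,y:np.array([(x-494)/3.2+315,105+y/3.2]); h=lambda x,y:np.array([128+x/3.5,128+y/3.5])
for t,u in(((575,96),(152,126)),((645,142),(122,77)),((706,187),(100,30))): print("tip",np.round(tri(g(*t),h(*u)),4) if 0 else tri(g(*t),h(*u)))
# bay
for I,n in((c,"top"),(s,"scene")):
    hsv=cv2.cvtColor(I["img"],cv2.COLOR_BGR2HSV)
    m=cv2.inRange(hsv,(0,150,90),(8,255,255))|cv2.inRange(hsv,(172,150,90),(180,255,255))
    k,l,st,ce=cv2.connectedComponentsWithStats(m)
    for q in range(1,k):
        if st[q][4]>3:
            X=at(I,ce[q],.065)
            if .4<X[0]<.7 and -.05<X[1]<.4: print(n,st[q],np.round(ce[q],1),np.round(X,3), np.round(at(I,ce[q],.096),3))
for b,p in(((48,-118),(132,354)),((48,168),(432,343)),((-90,168),(426,193))): print("corner",b,np.round(at(c,f(*p),.012),4))
def pose2(A):
    B=[(np.array([48,-118])/1e3,f(132,354)),(np.array([48,168])/1e3,f(432,343)),(np.array([-90,168])/1e3,f(426,193))]
# tools: ring + handle axis
for n,lo,hi,r in(("green",(50,80,40),(90,255,255),f(684,163)),("red",(0,190,80),(6,255,255),f(33,382))):
    X=at(c,r,.009); b=[at(c,e,.014) for A,e,m in blobs(c["img"],lo,hi,60)]; b=min(b,key=lambda q:np.linalg.norm(q-X))
    v=X-b; print(n,"ring",np.round(X,4),"mid",np.round(b,4),"len",np.linalg.norm(v[:2]),"ang",np.degrees(np.arctan2(v[1],v[0])))
# cells axis
for A,e,m in blobs(c["img"],(105,120,60),(130,255,255),100):
    X=at(c,e,.05)
    if X[0]<.55 and X[1]<.1:
        v,u=np.nonzero(m);
        P=np.array([at(c,(a,b),.05)[:2] for a,b in zip(u,v)]);w,V=np.linalg.eigh(np.cov(P.T));print("cell",X,V[:,1],np.degrees(np.arctan(V[1,1]/V[0,1])))
print(Ro.from_rotvec(bot.observe()["ee_rot"]).as_matrix().round(3))
E
```

```text
tip (array([ 0.67177499, -0.29507851,  0.25022803]), np.float64(0.0024328274171570067))
tip (array([ 0.62276541, -0.36565514,  0.24637273]), np.float64(0.005749142071330488))
tip (array([ 0.57456756, -0.42612925,  0.24908897]), np.float64(0.00679297253136936))
top [220 180   7   6  34] [223.  182.5] [0.536 0.105 0.065] [0.533 0.103 0.096]
top [184 183   6   2  11] [186.7 183.5] [0.533 0.239 0.065] [0.531 0.234 0.096]
top [204 182   6   3  13] [206.5 182.9] [0.535 0.165 0.065] [0.532 0.162 0.096]
top [164 184   6   2  11] [166.7 184.5] [0.531 0.313 0.065] [0.528 0.307 0.096]
scene [296 201   6   7  36] [298.5 204.2] [0.504 0.097 0.065] [0.53  0.104 0.096]
scene [313 216   5   3   8] [315.1 216.8] [0.534 0.169 0.065] [0.56  0.174 0.096]
scene [333 222   6   3   9] [335.6 223.2] [0.532 0.243 0.065] [0.557 0.245 0.096]
scene [354 229   6   3  10] [356.7 229.9] [0.53  0.317 0.065] [0.555 0.317 0.096]
corner (48, -118) [0.5015 0.3557 0.012 ]
corner (48, 168) [0.509  0.0702 0.012 ]
corner (-90, 168) [0.6531 0.0749 0.012 ]
green ring [ 0.6802 -0.1731  0.009 ] mid [ 0.6753 -0.1099  0.014 ] len 0.06341409378191804 ang -85.61441403917128
red ring [0.476  0.4506 0.009 ] mid [0.5391 0.4584 0.014 ] len 0.06362097323662962 ang -172.88021205261342
cell [ 0.4796386  -0.13061746  0.05      ] [-0.98664893 -0.16286158] 9.373031753122445
cell [ 0.46627231 -0.06035814  0.05      ] [-0.98123798 -0.19280049] 11.116262907054919
[[-0.    -0.922  0.387]
 [-0.001  0.387  0.922]
 [-1.    -0.    -0.001]]
```

```bash
python3 - <<'E'
from h import *
go([.42,.17,.30],down([-.025,1]))
w=bot.camera("wrist");p,R,s=pose();C=-w["R"].T@w["t"]
print("cam in tool",R.inv().apply(C-p),"fwd in tool",R.inv().apply(w["R"][2]),"right",R.inv().apply(w["R"][0]),w["mtx"][0,0],w["k1"])
E
```

```text
11 rows r [-2.2 -0.  -0. ] t [-0.0063 -0.0227 -0.0376]
cam in tool [-0.14120988  0.08217792  0.00014786] fwd in tool [ 9.46436995e-01 -3.22888537e-01  8.59553632e-05] right [1.72770018e-04 7.72623503e-04 9.99999687e-01] 307.9056356971244 -0.003099474376232818
```

>>> send_rows:
  deltas:
    - {"rx":-2.2,"tx":-0.0,"ty":-0.028,"tz":-0.0376}
    - {"rx":-2.2,"tx":-0.002,"ty":-0.028,"tz":-0.0376}
    - {"rx":-2.2,"tx":-0.002,"ty":-0.028,"tz":-0.0376}
    - {"rx":-2.2,"tx":-0.002,"ty":-0.028,"tz":-0.0376}
    - {"rx":-2.2,"tx":-0.002,"ty":-0.028,"tz":-0.0376}
    - {"rx":-2.2,"tx":-0.002,"ty":-0.028,"tz":-0.0376}
    - {"rx":-2.2,"tx":-0.002,"ty":-0.028,"tz":-0.0376}
    - {"rx":-2.2,"tx":-0.002,"ty":-0.028,"tz":-0.0376}
    - {"rx":-2.2,"tx":-0.002,"ty":-0.028,"tz":-0.0376}
    - {"rx":-2.2,"tx":-0.002,"ty":-0.028,"tz":-0.0376}
    - {"rx":-2.2,"tx":-0.002,"ty":-0.028,"tz":-0.0376}
    - {"hand":1}

```text
validation failed for argument at $.de...
```

```bash
python3 - <<'E'
from h import *
p,R,s=pose();print(p,R.as_matrix()[:,2],s["joint_positions"].round(2),s["time_s"])
go([.50,.17,.26],down([-.025,1]))
E
```

```text
[0.26146521 0.62218331 0.23111329] [ 3.87425058e-01  9.21901133e-01 -3.55013734e-04] [-1.28  0.48  0.02  1.56 -0.01  1.11 -0.08] 0.35
12 rows r [-2.02 -0.   -0.  ] t [-0.0024 -0.0273 -0.0331]
```

>>> send_rows:
  deltas:
    - {"rx":-2,"ry":0,"rz":0,"tx":-0.0024,"ty":-0.0273,"tz":-0.0331,"hand":1}
    - {"rx":-2,"ry":0,"rz":0,"tx":-0.0024,"ty":-0.0273,"tz":-0.0331,"hand":1}
    - {"rx":-2,"ry":0,"rz":0,"tx":-0.0024,"ty":-0.0273,"tz":-0.0331,"hand":1}
    - {"rx":-2,"ry":0,"rz":0,"tx":-0.0024,"ty":-0.0273,"tz":-0.0331,"hand":1}
    - {"rx":-2,"ry":0,"rz":0,"tx":-0.0024,"ty":-0.0273,"tz":-0.0331,"hand":1}
    - {"rx":-2,"ry":0,"rz":0,"tx":-0.0024,"ty":-0.0273,"tz":-0.0331,"hand":1}
    - {"rx":-2,"ry":0,"rz":0,"tx":-0.0024,"ty":-0.0273,"tz":-0.0331,"hand":1}
    - {"rx":-2,"ry":0,"rz":0,"tx":-0.0024,"ty":-0.0273,"tz":-0.0331,"hand":1}
    - {"rx":-2,"ry":0,"rz":0,"tx":-0.0024,"ty":-0.0273,"tz":-0.0331,"hand":1}
    - {"rx":-2,"ry":0,"rz":0,"tx":-0.0024,"ty":-0.0273,"tz":-0.0331,"hand":1}
    - {"rx":-2,"ry":0,"rz":0,"tx":-0.0024,"ty":-0.0273,"tz":-0.0331,"hand":1}

```text
time_s: 1.45
tool_pos: [0.4782, 0.1963, 0.2572]
ee_rot: [-1.217, 1.199, 1.223]
force: [-0.3, 0.6, -0.1]
grip_width: -0.0
```

```bash
python3 - <<'E'
from h import *
p,R,s=pose();print(p,R.as_matrix()[:,2],s["joint_positions"].round(2),s["time_s"])
go([.50,.17,.26],down([-.025,1]))
E
```

```text
[0.4781622  0.19629504 0.25724225] [-0.01510088  0.99987391  0.0049124 ] [-0.66  0.19  0.18  1.91 -0.04  1.05  1.12] 1.45
1 rows r [-0.57  0.28 -0.01] t [-0.0029 -0.0214 -0.0266]
```

```bash
python3 - <<'E'
from h import *
w=bot.camera("wrist");np.savez("w1.npz",**w)
cv2.imwrite("pics/w1.png",cv2.resize(w["img"],(800,600),interpolation=cv2.INTER_CUBIC))
E
```

```text
(no output)
```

View pics/w1.png

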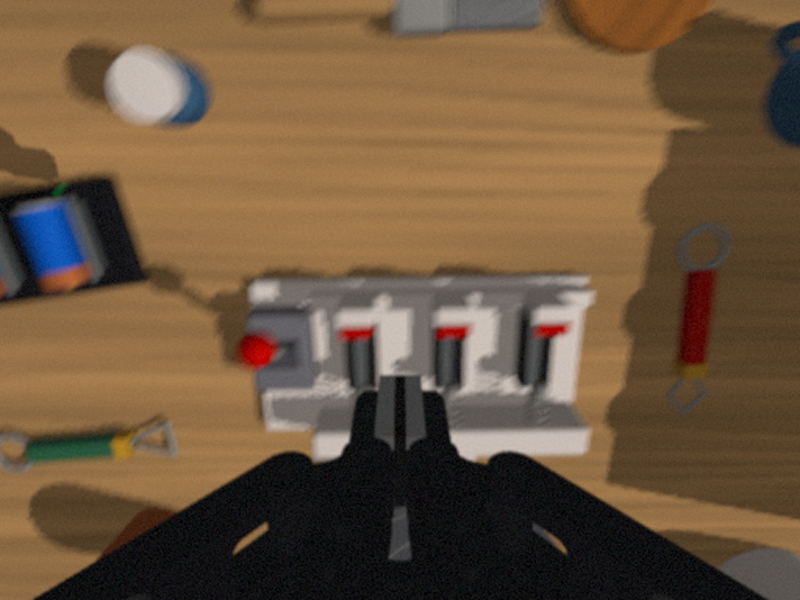

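```bash
python3 - <<'E'
from h import *
w=dict(np.load("w1.npz"));w["k1"]=float(w["k1"])
hsv=cv2.cvtColor(w["img"],cv2.COLOR_BGR2HSV)
m=cv2.inRange(hsv,(0,150,90),(8,255,255))|cv2.inRange(hsv,(172,150,90),(180,255,255))
k,l,st,ce=cv2.connectedComponentsWithStats(m)
for q in range(1,k):
    if st[q][4]>10: print(st[q],np.round(ce[q],1),"z65",np.round(at(w,ce[q],.065),4),"z96",np.round(at(w,ce[q],.096),4))
for p in((252,283),(593,290),(590,428),(315,432),(314,458)): u=np.array(p)/1.5625; print(p,"z12",np.round(at(w,u,.012),4),"z56",np.round(at(w,u,.056),4))
E
```

```text
[343 208  19   8 101] [351.4 211.4] z65 [0.5312 0.3102 0.065 ] z96 [0.5186 0.2994 0.096 ]
[218 210  21   9 121] [228.1 213.7] z65 [0.5359 0.1658 0.065 ] z96 [0.523  0.1684 0.096 ]
[279 210  20   7 124] [288.2 212.9] z65 [0.534  0.2362 0.065 ] z96 [0.5212 0.2323 0.096 ]
[151 214  27  24 418] [163.5 224.8] z65 [0.5513 0.0891 0.065 ] z96 [0.5369 0.0988 0.096 ]
(252, 283) z12 [0.5133 0.0745 0.012 ] z56 [0.5    0.0881 0.056 ]
(593, 290) z12 [0.5154 0.3615 0.012 ] z56 [0.5018 0.3424 0.056 ]
(590, 428) z12 [0.6505 0.3784 0.012 ] z56 [0.6215 0.3575 0.056 ]
(315, 432) z12 [0.658  0.1213 0.012 ] z56 [0.6282 0.1296 0.056 ]
(314, 458) z12 [0.6869 0.1191 0.012 ] z56 [0.6538 0.1277 0.056 ]
```

>>> send_rows:
  deltas:
    - {"rx":-0.5,"ry":0.3,"rz":0,"tx":0,"ty":0.01,"tz":-0.048,"hand":1}
    - {"rx":0,"ry":0,"rz":0,"tx":0,"ty":0.01,"tz":-0.048,"hand":1}
    - {"rx":0,"ry":0,"rz":0,"tx":0.045,"ty":0,"tz":0,"hand":1}
    - {"rx":0,"ry":0,"rz":0,"tx":0.045,"ty":0,"tz":0,"hand":1}
    - {"rx":0,"ry":0,"rz":0,"tx":0.045,"ty":0,"tz":0,"hand":1}
    - {"rx":0,"ry":0,"rz":0,"tx":0.033,"ty":0,"tz":0,"hand":1}
    - {"rx":0,"ry":0,"rz":0,"tx":0,"ty":0,"tz":0,"hand":1}

```text
time_s: 2.2
tool_pos: [0.4714, 0.094, 0.0895]
ee_rot: [-1.221, 1.194, 1.201]
force: [-0.3, 0.0, 0.1]
grip_width: 0.0002
```

>>> send_rows:
  deltas:
    - {"rx":0,"ry":0,"rz":0,"tx":0,"ty":-0.015,"tz":0.006,"hand":1}
    - {"rx":0,"ry":0,"rz":0,"tx":0,"ty":-0.015,"tz":0,"hand":1}
    - {"rx":0,"ry":0,"rz":0,"tx":0,"ty":-0.012,"tz":0,"hand":1}
    - {"rx":0,"ry":0,"rz":0,"tx":0,"ty":-0.012,"tz":0,"hand":1}
    - {"rx":0,"ry":0,"rz":0,"tx":0,"ty":-0.012,"tz":0,"hand":1}
    - {"rx":0,"ry":0,"rz":0,"tx":0,"ty":-0.012,"tz":0,"hand":1}
    - {"rx":0,"ry":0,"rz":0,"tx":0,"ty":-0.012,"tz":0,"hand":1}
    - {"rx":0,"ry":0,"rz":0,"tx":0,"ty":-0.006,"tz":0,"hand":1}

```text
time_s: 3.0
tool_pos: [0.5727, 0.1024, 0.0978]
ee_rot: [-1.22, 1.191, 1.202]
force: [-0.4, -0.2, 0.5]
grip_width: 0.0
```

>>> send_rows:
  deltas:
    - {"rx":0,"ry":0,"rz":0,"tx":0.006,"ty":-0.004,"tz":0,"hand":1}
    - {"rx":0,"ry":0,"rz":0,"tx":0,"ty":-0.004,"tz":0,"hand":1}
    - {"rx":0,"ry":0,"rz":0,"tx":0,"ty":-0.003,"tz":0,"hand":1}

```text
time_s: 3.3
tool_pos: [0.5729, 0.1024, 0.0902]
ee_rot: [-1.209, 1.211, 1.22]
force: [-6.7, 0.2, 4.5]
grip_width: -0.0001
```

```bash
python3 - <<'E'
from h import *
p,R,s=pose();print(p,R.as_matrix().round(3),s["force"],s["joint_positions"].round(2))
E
```

```text
[0.57288873 0.10242707 0.09021954] [[-0.008 -1.    -0.007]
 [ 0.002 -0.007  1.   ]
 [-1.     0.008  0.002]] [-6.71770222  0.21183625  4.49267466] [-0.44  0.51  0.2   1.9  -0.15  0.75  1.43]
```

>>> send_rows:
  deltas:
    - {"rx":0,"ry":0,"rz":0,"tx":0,"ty":-0.005,"tz":0,"hand":1}
    - {"rx":0,"ry":0,"rz":0,"tx":0,"ty":-0.006,"tz":0,"hand":1}

```text
time_s: 3.5
tool_pos: [0.5732, 0.1027, 0.0883]
ee_rot: [-1.2, 1.228, 1.238]
force: [-18.7, 0.7, 11.5]
grip_width: 0.0
```

>>> send_rows:
  deltas:
    - {"rx":0,"ry":0,"rz":0,"tx":0,"ty":0.03,"tz":0,"hand":1}
    - {"rx":0,"ry":0,"rz":0,"tx":-0.045,"ty":0.045,"tz":0,"hand":0}
    - {"rx":0,"ry":0,"rz":0,"tx":-0.045,"ty":0.02,"tz":0,"hand":0}

```text
time_s: 3.8
tool_pos: [0.4847, 0.1011, 0.1679]
ee_rot: [-1.198, 1.239, 1.244]
force: [-0.0, 1.5, 0.9]
grip_width: 0.0285
```

```bash
python3 - <<'E'
from h import *
w=bot.camera("wrist");
for A,ce,m in blobs(w["img"],(0,150,90),(8,255,255),30): print(A,ce,at(w,ce,.096))
p,R,s=pose();print(p,s["force"],s["time_s"])
# cell targets: dock cells; nub azimuth ~10deg, jaw azimuth -80
for c in((.4665,-.0608),(.480,-.131)): go([*c,.15],down([np.cos(np.radians(-80)),np.sin(np.radians(-80))]))
E
```

```text
203 [501.25615764 245.44827586] [0.51295207 0.29040372 0.096     ]
233 [415.80257511 246.71244635] [0.51465203 0.22463175 0.096     ]
248 [331.27822581 248.33064516] [0.51667288 0.15946892 0.096     ]
659 [260.2276176  337.76176024] [0.60121623 0.10553677 0.096     ]
[0.48642105 0.10182648 0.1750908 ] [-1.75750303  0.61048427  3.90237647] 3.85
22 rows r [ 7.74 -0.13 -0.01] t [ 0.001  -0.0107 -0.003 ]
22 rows r [ 7.74 -0.13 -0.01] t [ 0.0009 -0.0155 -0.0029]
```

Ball now at x≈0.601 (expected 0.600): switch fully off. Going to the dock, turning the hand.

>>> send_rows:
  deltas:
    - {"rx":0,"ry":0,"rz":0,"tx":-0.02,"ty":0.002,"tz":-0.045,"hand":0.0}
    - {"rx":0,"ry":0,"rz":0,"tx":-0.02,"ty":0.002,"tz":-0.045,"hand":0.0}
    - {"rx":0,"ry":0,"rz":0,"tx":0,"ty":0.002,"tz":-0.045,"hand":0.0}
    - {"rx":0,"ry":0,"rz":0,"tx":0,"ty":0.002,"tz":-0.03,"hand":0.0}
    - {"rx":8.5,"ry":0,"rz":0,"tx":0,"ty":0,"tz":0,"hand":0.0}
    - {"rx":8.5,"ry":0,"rz":0,"tx":0,"ty":0,"tz":0,"hand":0.0}
    - {"rx":8.5,"ry":0,"rz":0,"tx":0,"ty":0,"tz":0,"hand":0.0}
    - {"rx":8.5,"ry":0,"rz":0,"tx":0,"ty":0,"tz":0,"hand":0.0}
    - {"rx":8.5,"ry":0,"rz":0,"tx":0,"ty":0,"tz":0,"hand":0.0}
    - {"rx":8.5,"ry":0,"rz":0,"tx":0,"ty":0,"tz":0,"hand":0.0}
    - {"rx":8.5,"ry":0,"rz":0,"tx":0,"ty":0,"tz":0,"hand":0.0}
    - {"rx":8.5,"ry":0,"rz":0,"tx":0,"ty":0,"tz":0,"hand":0.0}

```text
time_s: 5.05
tool_pos: [0.4874, -0.0697, 0.2244]
ee_rot: [-0.3, 1.558, 0.308]
force: [0.4, 0.1, 0.0]
grip_width: 0.0855
```

>>> send_rows:
  deltas:
    - {"rx":8.5,"ry":0,"rz":0,"tx":0,"ty":0,"tz":0,"hand":0.0}
    - {"rx":8.5,"ry":0,"rz":0,"tx":0,"ty":0,"tz":0,"hand":0.0}
    - {"rx":8.5,"ry":0,"rz":0,"tx":0,"ty":0,"tz":0,"hand":0.0}
    - {"rx":8.5,"ry":0,"rz":0,"tx":0,"ty":0,"tz":0,"hand":0.0}
    - {"rx":8.5,"ry":0,"rz":0,"tx":0,"ty":0,"tz":0,"hand":0.0}
    - {"rx":8.5,"ry":0,"rz":0,"tx":0,"ty":0,"tz":0,"hand":0.0}
    - {"rx":8.5,"ry":0,"rz":0,"tx":0,"ty":0,"tz":0,"hand":0.0}
    - {"rx":8.5,"ry":0,"rz":0,"tx":0,"ty":0,"tz":0,"hand":0.0}
    - {"rx":8.5,"ry":0,"rz":0,"tx":0,"ty":0,"tz":0,"hand":0.0}
    - {"rx":8.5,"ry":0,"rz":0,"tx":0,"ty":0,"tz":0,"hand":0.0}
    - {"rx":8.5,"ry":0,"rz":0,"tx":0,"ty":0,"tz":0,"hand":0.0}
    - {"rx":8.5,"ry":0,"rz":0,"tx":0,"ty":0,"tz":0,"hand":0.0}

```text
time_s: 6.25
tool_pos: [0.4921, -0.0716, 0.228]
ee_rot: [1.096, 1.279, -1.088]
force: [0.5, -0.7, -0.1]
grip_width: 0.0851
```

```bash
cat >> h.py <<'E'
def cells(w,show=1):
    """blue cylinders seen by a camera: top-line centre & axis"""
    out=[]
    for A,ce,m in blobs(w["img"],(105,120,60),(130,255,255),300):
        v,u=np.nonzero(m); P=np.array([at(w,(a,b),.048)[:2] for a,b in zip(u[::3],v[::3])])
        (cx,cy),(a,b),th=cv2.minAreaRect((P*1e3).astype(np.float32)); W,V=np.linalg.eigh(np.cov(P.T)); d=V[:,1]*np.sign(V[0,1])
        out.append((cx/1e3,cy/1e3)); print("cell c",round(cx/1e3,4),round(cy/1e3,4),"size",round(a),round(b),"ang",np.degrees(np.arctan2(d[1],d[0])).round(1))
    return out
E
python3 - <<'E'
from h import *
w=bot.camera("wrist");cells(w)
for A,ce,m in blobs(w["img"],(5,110,60),(14,255,255),100): print("orange",A,at(w,ce,.05).round(4))
p,R,s=pose();print(p,R.as_matrix().round(3),s["joint_positions"].round(2),s["time_s"],s["grip_width"])
cv2.imwrite("pics/w2.png",w["img"])
E
```

```text
cell c 0.4792 -0.1305 size 48 34 ang 12.9
cell c 0.4666 -0.0614 size 48 31 ang 6.9
orange 288 [ 0.5087 -0.1251  0.05  ]
orange 289 [ 0.4963 -0.0564  0.05  ]
orange 769 [ 0.3468 -0.4051  0.05  ]
[ 0.49215099 -0.07156915  0.22795841] [[ 0.004  0.989  0.15 ]
 [ 0.003  0.15  -0.989]
 [-1.     0.004 -0.003]] [-0.68  0.23  0.82  2.02 -0.21  0.97 -1.17] 6.3 0.08563146443037814
```

View pics/w2.png

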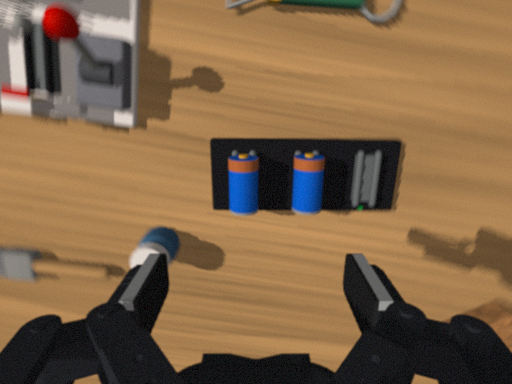

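>>> send_rows:
  deltas:
    - {"rx":-1.4,"ry":0,"rz":0,"tx":0.04,"ty":-0.017,"tz":-0.014,"hand":0.35}
    - {"rx":0,"ry":0,"rz":0,"tx":0.045,"ty":0,"tz":0,"hand":0.35}
    - {"rx":0,"ry":0,"rz":0,"tx":0.04,"ty":0,"tz":0,"hand":0.35}
    - {"rx":0,"ry":0,"rz":0,"tx":0,"ty":0,"tz":0,"hand":0.35}

```text
time_s: 6.7
tool_pos: [0.4779, -0.059, 0.1021]
ee_rot: [1.078, 1.284, -1.059]
force: [-0.5, -0.2, 0.3]
grip_width: 0.0552
```

```bash
python3 - <<'E'
from h import *
p,R,s=pose();print(p,s["grip_width"])
a=np.radians(-80);J=down([np.cos(a),np.sin(a)])
go([.4735,-.0602,.06],J);go([.4735,-.0602,.018],J)
E
```

```text
[ 0.4778917  -0.05899452  0.10205934] 0.055228369986307674
1 rows r [ 0.77 -0.09 -0.79] t [ 0.042  -0.0051  0.0004]
2 rows r [ 0.38 -0.04 -0.39] t [ 0.042  -0.0027  0.0002]
```

>>> send_rows:
  deltas:
    - {"rx":0.8,"ry":0,"rz":-0.8,"tx":0.042,"ty":-0.005,"tz":0,"hand":0.35}
    - {"rx":0,"ry":0,"rz":0,"tx":0.03,"ty":0,"tz":0,"hand":0.35}
    - {"rx":0,"ry":0,"rz":0,"tx":0.012,"ty":0,"tz":0,"hand":0.35}
    - {"rx":0,"ry":0,"rz":0,"tx":0,"ty":0,"tz":0,"hand":0.35}

```text
time_s: 7.1
tool_pos: [0.4801, -0.0601, 0.0213]
ee_rot: [1.081, 1.284, -1.068]
force: [0.5, 0.3, -0.4]
grip_width: 0.0555
```

>>> send_rows:
  deltas:
    - {"rx":0,"ry":0,"rz":0,"tx":0,"ty":0,"tz":0,"hand":1}
    - {"rx":0,"ry":0,"rz":0,"tx":0,"ty":0,"tz":0,"hand":1}
    - {"rx":0,"ry":0,"rz":0,"tx":0,"ty":0,"tz":0,"hand":1}
    - {"rx":0,"ry":0,"rz":0,"tx":0,"ty":0,"tz":0,"hand":1}
    - {"rx":0,"ry":0,"rz":0,"tx":0,"ty":0,"tz":0,"hand":1}
  newtons: 50

```text
time_s: 7.6
tool_pos: [0.4843, -0.0585, 0.0278]
ee_rot: [1.085, 1.281, -1.058]
force: [0.1, -0.6, -1.2]
grip_width: 0.0316
```

```bash
python3 - <<'E'
from h import *
p,R,s=pose();print(p,s["grip_width"],s["force"],R.as_matrix().round(3))
w=bot.camera("wrist")
hsv=w["img"]; cv2.imwrite("pics/w3.png",hsv[60:384])
E
```

```text
[ 0.48428649 -0.0585051   0.02775928] 0.03155545513773046 [ 0.09815017 -0.58369142 -1.21827054] [[ 0.017  0.983  0.182]
 [ 0.006  0.182 -0.983]
 [-1.     0.018 -0.003]]
```

View pics/w3.png

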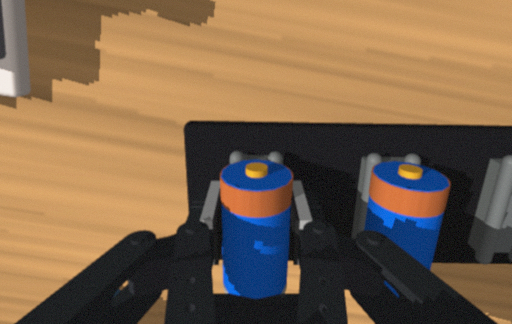

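Gripper holds the cell ~13 mm off its middle (idle rows drift up/outward); regrasping with compensation.

>>> send_rows:
  deltas:
    - {"rx":0,"ry":0,"rz":0,"tx":0.005,"ty":-0.001,"tz":0,"hand":1}
    - {"rx":0,"ry":0,"rz":0,"tx":0.001,"ty":-0.001,"tz":0,"hand":0.38}
    - {"rx":0,"ry":0,"rz":0,"tx":0.0015,"ty":-0.001,"tz":0,"hand":0.38}
    - {"rx":0,"ry":0,"rz":0,"tx":0.002,"ty":-0.006,"tz":0,"hand":0.38}
    - {"rx":0,"ry":0,"rz":0,"tx":0.002,"ty":-0.007,"tz":0,"hand":0.38}

```text
time_s: 8.15
tool_pos: [0.4699, -0.0615, 0.0161]
ee_rot: [1.086, 1.278, -1.056]
force: [-0.1, -0.8, 0.1]
grip_width: 0.0529
```

```bash
python3 - <<'E'
from h import *
p,R,s=pose();print(p,s["grip_width"],s["force"],R.as_matrix().round(3))
a=np.radians(-80);J=down([np.cos(a),np.sin(a)]);go([.4725,-.0602,.021],J)
E
```

```text
[ 0.46993047 -0.06152799  0.01614477] 0.052892814853311314 [-0.13699971 -0.77846317  0.10921994] [[ 0.021  0.983  0.183]
 [ 0.007  0.183 -0.983]
 [-1.     0.022 -0.003]]
1 rows r [ 0.53 -0.16 -1.23] t [-0.0048  0.0029 -0.0008]
```

>>> send_rows:
  deltas:
    - {"rx":0.5,"ry":0,"rz":-1.2,"tx":-0.003,"ty":0.002,"tz":-0.001,"hand":1}
    - {"rx":0,"ry":0,"rz":0,"tx":0.001,"ty":-0.0005,"tz":0,"hand":1}
    - {"rx":0,"ry":0,"rz":0,"tx":0.001,"ty":-0.0005,"tz":0,"hand":1}
    - {"rx":0,"ry":0,"rz":0,"tx":0.001,"ty":-0.0005,"tz":0,"hand":1}
    - {"rx":0,"ry":0,"rz":0,"tx":0,"ty":0,"tz":0,"hand":1}

```text
time_s: 8.65
tool_pos: [0.4698, -0.0607, 0.0189]
ee_rot: [1.089, 1.288, -1.074]
force: [-0.2, 0.5, -0.4]
grip_width: 0.0315
```

```bash
cat >> h.py <<'E'
def inhand(w):
    """face centre of held cell in tool frame (x,y) from the orange band's width"""
    p,R,s=pose(); C=R.inv().apply(-w["R"].T@w["t"]-p); B=R.inv().as_matrix()@w["R"].T
    hsv=cv2.cvtColor(w["img"],cv2.COLOR_BGR2HSV); m=cv2.inRange(hsv,(3,110,60),(14,255,255))
    n,l,st,ce=cv2.connectedComponentsWithStats(m); i=min(range(1,n),key=lambda i:abs(ce[i][0]-256)+abs(ce[i][1]-240)*.5+(0 if st[i][4]>300 else 1e4))
    x,y,W,H,A=st[i]; print("orange box",x,y,W,H,A,"centroid",ce[i].round(1))
    rows=[(l[r]==i).sum() for r in range(y,y+H)];k=np.array([np.ptp(np.nonzero(l[r]==i)[0])+1 for r in range(y,y+H)]); print("row widths",k)
    return C,B
E
python3 - <<'E'
from h import *
w=bot.camera("wrist");C,B=inhand(w);print(C,w["mtx"][1,2],B.round(3).tolist())
p,R,s=pose();print(p,s["grip_width"],s["force"],R.as_matrix().round(3))
E
```

```text
orange box 216 207 81 47 2113 centroid [255.3 235.5]
row widths [ 1 80 80 80 81 80 80 80 80 80 80 80 80 80 79 79 79 79 79 79 79 79 79 79
 78 78 78 78 78 78 78 78 77 74 73 71 69 67 64 61 58 53 49 43 35 26  4]
[-0.14145951  0.08426088  0.00039921] 192.88387841672372 [[0.0, -0.323, 0.946], [0.001, -0.946, -0.323], [1.0, 0.001, -0.0]]
[ 0.46977508 -0.06078035  0.01875037] 0.03174823275602371 [1.54747106 0.85537016 2.14566856] [[ 0.004  0.985  0.171]
 [ 0.007  0.171 -0.985]
 [-1.     0.005 -0.006]]
```

```bash
cat >> h.py <<'E'
O=np.array([.5625,.2397,0]); EY=np.array([.025,-.9997,0]); EX=np.array([-.9997,-.025,0])
def bay(x,y,z): return O+(x*EX+y*EY)/1e3+np.array([0,0,z/1e3])
CIT=np.array([-.0215,.004,0])
def bt(cx,y,cz,a):
    R=down(-EY)*Ro.from_euler("z",a,degrees=True); return bay(cx,y,cz)-R.apply(CIT),R
def flat(fx,fz,a): return fx+31*np.cos(np.radians(a)),fz+31*np.sin(np.radians(a))
E
python3 - <<'E'
from h import *
p,R,s=pose()
P=bt(20,-74,140,0); print(P[0], P[0]-p, "angle",np.degrees((R.inv()*P[1]).as_rotvec()))
E
```

```text
[0.54465475 0.3132778  0.1185    ] [0.07487967 0.37405814 0.09974963] angle [-171.56118504    0.41947362   -0.58583489]
```

>>> send_rows:
  deltas:
    - {"rx":0,"ry":0,"rz":0,"tx":-0.02,"ty":0,"tz":0,"hand":1}
    - {"rx":0,"ry":0,"rz":0,"tx":-0.045,"ty":0,"tz":0,"hand":1}
    - {"rx":0,"ry":0,"rz":0,"tx":-0.045,"ty":0,"tz":0,"hand":1}
    - {"rx":0,"ry":0,"rz":0,"tx":-0.045,"ty":0,"tz":0,"hand":1}
    - {"rx":-8.5,"ry":0,"rz":0,"tx":0,"ty":0,"tz":0,"hand":1}
    - {"rx":-8.5,"ry":0,"rz":0,"tx":0,"ty":0,"tz":0,"hand":1}
    - {"rx":-8.5,"ry":0,"rz":0,"tx":0,"ty":0,"tz":0,"hand":1}
    - {"rx":-8.5,"ry":0,"rz":0,"tx":0,"ty":0,"tz":0,"hand":1}
    - {"rx":-8.5,"ry":0,"rz":0,"tx":0,"ty":0,"tz":0,"hand":1}
    - {"rx":-8.5,"ry":0,"rz":0,"tx":0,"ty":0,"tz":0,"hand":1}
    - {"rx":-8.5,"ry":0,"rz":0,"tx":0,"ty":0,"tz":0,"hand":1}
    - {"rx":-8.5,"ry":0,"rz":0,"tx":0,"ty":0,"tz":0,"hand":1}

```text
time_s: 9.9
tool_pos: [0.4606, -0.062, 0.1725]
ee_rot: [0.159, 1.571, -0.147]
force: [0.0, -1.0, -0.9]
grip_width: 0.0318
```

>>> send_rows:
  deltas:
    - {"rx":-8.5,"ry":0,"rz":0,"tx":0,"ty":0,"tz":0,"hand":1}
    - {"rx":-8.5,"ry":0,"rz":0,"tx":0,"ty":0,"tz":0,"hand":1}
    - {"rx":-8.5,"ry":0,"rz":0,"tx":0,"ty":0,"tz":0,"hand":1}
    - {"rx":-8.5,"ry":0,"rz":0,"tx":0,"ty":0,"tz":0,"hand":1}
    - {"rx":-8.5,"ry":0,"rz":0,"tx":0,"ty":0,"tz":0,"hand":1}
    - {"rx":-8.5,"ry":0,"rz":0,"tx":0,"ty":0,"tz":0,"hand":1}
    - {"rx":-8.5,"ry":0,"rz":0,"tx":0,"ty":0,"tz":0,"hand":1}
    - {"rx":-8.5,"ry":0,"rz":0,"tx":0,"ty":0,"tz":0,"hand":1}
    - {"rx":-8.5,"ry":0,"rz":0,"tx":0,"ty":0,"tz":0,"hand":1}
    - {"rx":-8.5,"ry":0,"rz":0,"tx":0,"ty":0,"tz":0,"hand":1}
    - {"rx":-8.5,"ry":0,"rz":0,"tx":0,"ty":0,"tz":0,"hand":1}
    - {"rx":-8.5,"ry":0,"rz":0,"tx":0,"ty":0,"tz":0,"hand":1}

```text
time_s: 11.1
tool_pos: [0.4493, -0.0627, 0.1629]
ee_rot: [-1.218, 1.197, 1.252]
force: [0.2, -0.1, -0.8]
grip_width: 0.0316
```

```bash
python3 - <<'E'
from h import *
p,R,s=pose();print(p,s["grip_width"],s["force"],s["joint_positions"].round(2))
P=bt(20,-74,140,0);go(*P)
E
```

```text
[ 0.44932518 -0.06273057  0.16293226] 0.03156423469431534 [ 0.20319072 -0.14589432 -0.80313583] [-0.21  0.21  0.25  2.14 -0.08  0.82  1.7 ]
9 rows r [ 0.06  0.07 -0.11] t [ 0.0051 -0.0119  0.0414]
```

>>> send_rows:
  deltas:
    - {"rx":0,"ry":0,"rz":0,"tx":-0.002,"ty":-0.012,"tz":0.0414,"hand":1}
    - {"rx":0,"ry":0,"rz":0,"tx":-0.002,"ty":-0.012,"tz":0.0414,"hand":1}
    - {"rx":0,"ry":0,"rz":0,"tx":-0.002,"ty":-0.012,"tz":0.0414,"hand":1}
    - {"rx":0,"ry":0,"rz":0,"tx":-0.002,"ty":-0.012,"tz":0.0414,"hand":1}
    - {"rx":0,"ry":0,"rz":0,"tx":-0.002,"ty":-0.012,"tz":0.0414,"hand":1}
    - {"rx":0,"ry":0,"rz":0,"tx":-0.002,"ty":-0.012,"tz":0.0414,"hand":1}
    - {"rx":0,"ry":0,"rz":0,"tx":-0.002,"ty":-0.012,"tz":0.0414,"hand":1}
    - {"rx":0,"ry":0,"rz":0,"tx":-0.002,"ty":-0.012,"tz":0.0414,"hand":1}
    - {"rx":0,"ry":0,"rz":0,"tx":-0.002,"ty":-0.012,"tz":0.0414,"hand":1}

```text
time_s: 12.0
tool_pos: [0.541, 0.315, 0.1749]
ee_rot: [-1.21, 1.211, 1.252]
force: [0.1, -0.2, -1.2]
grip_width: 0.0314
```

```bash
python3 - <<'E'
from h import *
p,R,s=pose();print(p,R.as_matrix()[:,0].round(3))
w=bot.camera("wrist");cv2.imwrite("pics/w4.png",w["img"]);np.savez("w4.npz",**w)
for A,ce,m in blobs(w["img"],(0,150,90),(8,255,255),30): print(A,ce.round(1),"z65",at(w,ce,.065).round(4))
c=bot.camera("top");
for A,ce,m in blobs(c["img"],(0,150,90),(8,255,255),5): print("top",A,ce.round(1),"z65",at(c,ce,.065).round(4)) if at(c,ce,.065)[1]>.0 else 0
P=bt(*[21.5,-74,125],33);go(*P)
E
```

```text
[0.54095783 0.31499987 0.17492072] [-0.027  0.007 -1.   ]
1249 [399.6 176.3] z65 [0.5237 0.4379 0.065 ]
175 [ 89.9 179.4] z65 [0.533  0.1749 0.065 ]
210 [259.9 179.4] z65 [0.5294 0.319  0.065 ]
277 [178.2 180.1] z65 [0.5318 0.2496 0.065 ]
458 [  7.7 264. ] z65 [0.616  0.0884 0.065 ]
top 25 [222.6 164.6] z65 [0.6024 0.106  0.065 ]
top 9 [186.4 183.7] z65 [0.533  0.2397 0.065 ]
top 6 [206.8 183.5] z65 [0.5329 0.1644 0.065 ]
top 9 [166.2 184.6] z65 [0.5305 0.3144 0.065 ]
4 rows r [0.19 0.13 7.87] t [ 0.0178 -0.0017 -0.0023]
```

View pics/w4.png

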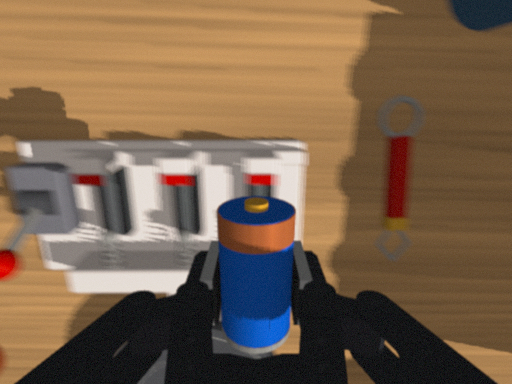

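```bash
python3 - <<'E'
from h import *
for k in range(2):
    p,R,s=pose();print(p,R.as_matrix()[:,0].round(3),s["qd"].round(3).max())
    w=bot.camera("wrist");np.savez("w4.npz",**w)
    for A,ce,m in blobs(w["img"],(0,150,90),(8,255,255),30): print(A,ce.round(1),"z65",at(w,ce,.065).round(4))
inhand(w)
E
```

```text
[0.54004563 0.32163224 0.17484891] [-0.027  0.012 -1.   ] 0.087
1313 [386.9 176.5] z65 [0.5224 0.4343 0.065 ]
247 [ 73.5 177.3] z65 [0.5317 0.1689 0.065 ]
289 [161.2 178.3] z65 [0.5302 0.2425 0.065 ]
280 [246.9 178.7] z65 [0.5283 0.315  0.065 ]
41 [  0.9 260.5] z65 [0.6129 0.0917 0.065 ]
[0.5401105 0.3174274 0.1745653] [-0.028  0.009 -1.   ] 0.061
1303 [392.1 176.4] z65 [0.5224 0.4339 0.065 ]
238 [ 79.1 178.2] z65 [0.5319 0.1688 0.065 ]
301 [166.5 178.7] z65 [0.5302 0.2424 0.065 ]
282 [252.1 178.8] z65 [0.5281 0.3148 0.065 ]
185 [  3.5 261.6] z65 [0.6134 0.0887 0.065 ]
orange box 217 206 79 47 2078 centroid [256.6 235.6]
row widths [ 1  1  1  1  1  1  1  1 79 78 78 78 78 78 78 78 78 78 77 78 78 78 78 77
 77 77 77 76 76 77 76 76 76 76 74 71 71 69 66 64 61 57 54 49 45 35 25]
```

```bash
sed -i 's/^O=.*; EY/O=np.array([.561,.2415,0]); EY/; s/CIT=np.array.*/CIT=np.array([-.0215,.0035,0])/' h.py; python3 - <<'E'
from h import *
go(*bt(25,-74,135,33),6)
E
```

```text
6 rows r [0.05 0.06 5.24] t [ 0.0103 -0.0001  0.0001]
```

>>> send_rows:
  deltas:
    - {"rx":0,"ry":0,"rz":5.3,"tx":0.0103,"ty":0,"tz":0,"hand":1}
    - {"rx":0,"ry":0,"rz":5.3,"tx":0.0103,"ty":0,"tz":0,"hand":1}
    - {"rx":0,"ry":0,"rz":5.3,"tx":0.0103,"ty":0,"tz":0,"hand":1}
    - {"rx":0,"ry":0,"rz":5.3,"tx":0.0103,"ty":0,"tz":0,"hand":1}
    - {"rx":0,"ry":0,"rz":5.3,"tx":0.0103,"ty":0,"tz":0,"hand":1}
    - {"rx":0,"ry":0,"rz":5.3,"tx":0.0103,"ty":0,"tz":0,"hand":1}
    - {"rx":0,"ry":0,"rz":0,"tx":0,"ty":0,"tz":0,"hand":1}
    - {"rx":0,"ry":0,"rz":0,"tx":0,"ty":0,"tz":0,"hand":1}

```text
time_s: 13.0
tool_pos: [0.523, 0.2979, 0.1112]
ee_rot: [-0.872, 1.636, 1.65]
force: [0.1, -0.6, -0.4]
grip_width: 0.0312
```

```bash
python3 - <<'E'
from h import *
w=bot.camera("wrist")
p,R,s=pose();print(p,R.as_matrix().round(3).tolist(),s["force"],s["joint_positions"].round(2),abs(s["qd"]).max())
# cell centre in bay
d=p+R.apply(CIT)-O;print("bay centre",d@EX,d@EY,d[2], "tilt",np.degrees(np.arcsin(R.as_matrix()[2,1])))
go(*bt(25,-74,93,33),3)
E
```

```text
[0.52277838 0.29748374 0.11115552] [[-0.569, -0.822, -0.014], [-0.008, -0.011, 1.0], [-0.822, 0.569, 0.0]] [-0.37733834 -1.03450361 -1.61343535] [-0.5   0.8   0.03  1.41 -0.28  1.49  1.22] 0.020344628158672735
bay centre 0.02744710591571413 -0.05681524237355186 0.13082316546095565 tilt 34.70566747465739
3 rows r [-0.18  0.12 -0.57] t [ 0.01   -0.0079  0.0057]
```

```bash
cat >> h.py <<'E'
def st():
    bot.camera("top"); p,R,s=pose(); d=p+R.apply(CIT)-O; M=R.as_matrix()
    print("cell bay mm",(np.array([d@EX,d@EY,d[2]])*1e3).round(1),"tilt",np.degrees(np.arcsin(M[2,1])).round(1),"jawz",M[2,2].round(3),"yaw",np.degrees(M[:,2]@-EX).round(1),"F",s["force"].round(1),"qd",abs(s["qd"]).max().round(3),"t",s["time_s"],"w",round(s["grip_width"],4))
E
echo
```

>>> send_rows:
  deltas:
    - {"rx":0,"ry":0,"rz":-0.6,"tx":0,"ty":0,"tz":0.009,"hand":1}
    - {"rx":0,"ry":0,"rz":-0.6,"tx":0,"ty":0,"tz":0.008,"hand":1}
    - {"rx":-0.5,"ry":0.3,"rz":-0.5,"tx":0.01,"ty":-0.008,"tz":0,"hand":1}
    - {"rx":0,"ry":0,"rz":0,"tx":0.01,"ty":-0.008,"tz":0,"hand":1}
    - {"rx":0,"ry":0,"rz":0,"tx":0,"ty":0,"tz":0,"hand":1}
    - {"rx":0,"ry":0,"rz":0,"tx":0,"ty":0,"tz":0,"hand":1}

```text
time_s: 13.65
tool_pos: [0.5246, 0.3185, 0.0877]
ee_rot: [-0.911, 1.602, 1.634]
force: [0.3, -1.0, -0.6]
grip_width: 0.0316
```

```bash
python3 - <<'E'
from h import *
st(); go(*bt(25,-74,93,33),2)
E
```

```text
cell bay mm [ 26.  -77.6 107.6] tilt 32.4 jawz 0.004 yaw -0.2 F [-0.2  0.8 -2.1] qd 0.005 t 13.7 w 0.0319
2 rows r [0.15 0.05 0.3 ] t [ 0.0059 -0.0042 -0.0019]
```

>>> send_rows:
  deltas:
    - {"rx":0,"ry":0,"rz":0.5,"tx":0.006,"ty":-0.004,"tz":-0.0015,"hand":1}
    - {"rx":0,"ry":0,"rz":0.3,"tx":0.006,"ty":-0.004,"tz":-0.0015,"hand":1}
    - {"rx":0,"ry":0,"rz":0,"tx":0,"ty":0,"tz":0,"hand":1}
    - {"rx":0,"ry":0,"rz":0,"tx":0,"ty":0,"tz":0,"hand":1}

```text
time_s: 14.1
tool_pos: [0.5253, 0.3141, 0.0715]
ee_rot: [-0.9, 1.614, 1.644]
force: [0.4, -0.6, 0.3]
grip_width: 0.0315
```

```bash
python3 - <<'E'
from h import *
st(); go(*bt(*[-17,-74,66],33))
w=bot.camera("wrist"); s=bot.camera("scene"); 
u=proj(s,bay(0,-74,60)).astype(int); a=cv2.resize(s["img"][u[1]-50:u[1]+50,u[0]-50:u[0]+50],(384,384),interpolation=cv2.INTER_CUBIC)
cv2.imwrite("pics/c1.png",np.hstack([a,w["img"][:,100:440]]))
E
```

```text
cell bay mm [ 25.  -73.3  91.3] tilt 33.3 jawz 0.003 yaw -0.1 F [-0.  -0.5 -1.6] qd 0.007 t 14.15 w 0.0319
2 rows r [ 0.1   0.05 -0.14] t [-0.0009 -0.0245  0.0003]
```

View pics/c1.png

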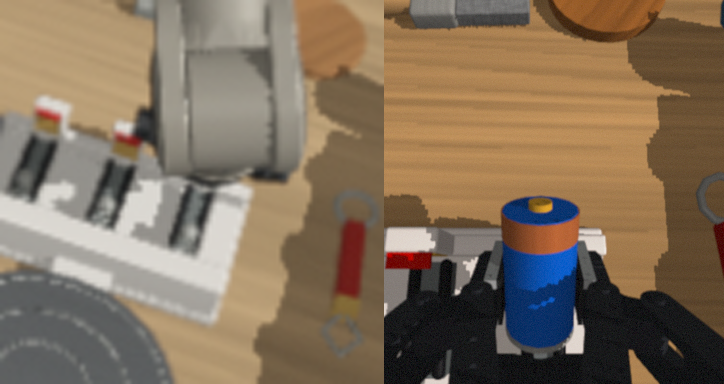

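>>> send_rows:
  deltas:
    - {"rx":0,"ry":0,"rz":0,"tx":-0.0004,"ty":-0.01,"tz":0,"hand":1}
    - {"rx":0,"ry":0,"rz":0,"tx":-0.0004,"ty":-0.01,"tz":0,"hand":1}
    - {"rx":0,"ry":0,"rz":0,"tx":-0.0004,"ty":-0.01,"tz":0,"hand":1}
    - {"rx":0,"ry":0,"rz":0,"tx":0,"ty":0,"tz":0,"hand":1}
    - {"rx":0,"ry":0,"rz":0,"tx":0,"ty":0,"tz":0,"hand":1}

```text
time_s: 14.75
tool_pos: [0.5543, 0.3155, 0.0552]
ee_rot: [-0.901, 1.612, 1.643]
force: [-0.7, -0.1, -1.7]
grip_width: 0.0318
```

```bash
python3 - <<'E'
from h import *
st(); go(*bt(*[-17,-74,66],33))
E
```

```text
cell bay mm [ -3.9 -73.8  75. ] tilt 33.2 jawz 0.004 yaw -0.1 F [ 0.3  0.1 -1.2] qd 0.014 t 14.8 w 0.0319
1 rows r [ 0.22  0.13 -0.16] t [ 0.0004 -0.016   0.    ]
```

>>> send_rows:
  deltas:
    - {"rx":0,"ry":0,"rz":0,"tx":0.0003,"ty":-0.008,"tz":0,"hand":1}
    - {"rx":0,"ry":0,"rz":0,"tx":0.0003,"ty":-0.008,"tz":0,"hand":1}
    - {"rx":0,"ry":0,"rz":0,"tx":0,"ty":-0.002,"tz":0,"hand":1}
    - {"rx":0,"ry":0,"rz":0,"tx":0,"ty":-0.001,"tz":0,"hand":1}

```text
time_s: 15.2
tool_pos: [0.5668, 0.3166, 0.0455]
ee_rot: [-0.896, 1.618, 1.652]
force: [-5.4, -1.6, 5.1]
grip_width: 0.0319
```

```bash
python3 - <<'E'
from h import *
st(); go(*bt(*[-17,-74,66],33))
for f in [(-45,47,22),(-45,46,11),(-45,45,0)]: c=flat(f[0],f[1],f[2]); go(*bt(c[0],-74,c[1],f[2]))
E
```

```text
cell bay mm [-16.6 -75.   65.2] tilt 33.7 jawz 0.005 yaw -0.3 F [-5.2 -0.3  3.6] qd 0.01 t 15.25 w 0.032
1 rows r [ 0.37  0.08 -0.75] t [-0.0009 -0.0002 -0.001 ]
2 rows r [ 0.18  0.06 -5.87] t [ 0.0025 -0.0038 -0.0005]
3 rows r [ 0.12  0.05 -7.58] t [ 0.0037 -0.0042 -0.0004]
5 rows r [ 0.07  0.04 -6.75] t [ 0.0035 -0.0034 -0.0002]
```

>>> send_rows:
  deltas:
    - {"rx":0,"ry":0,"rz":-5.6,"tx":0.0025,"ty":-0.0035,"tz":0,"hand":1}
    - {"rx":0,"ry":0,"rz":-5.6,"tx":0.0025,"ty":-0.0035,"tz":0,"hand":1}
    - {"rx":0,"ry":0,"rz":-5.6,"tx":0.0025,"ty":-0.003,"tz":0,"hand":1}
    - {"rx":0,"ry":0,"rz":0,"tx":0,"ty":0,"tz":0,"hand":1}
    - {"rx":0,"ry":0,"rz":0,"tx":0,"ty":0,"tz":0,"hand":1}

```text
time_s: 15.75
tool_pos: [0.564, 0.3173, 0.032]
ee_rot: [-1.077, 1.414, 1.454]
force: [-4.3, -2.2, 0.1]
grip_width: 0.0317
```

```bash
python3 - <<'E'
from h import *
st()
for f in [(-45,46,11),(-45,45,0)]: c=flat(f[0],f[1],f[2]); print(c);go(*bt(c[0],-74,c[1],f[2]))
E
```

```text
cell bay mm [ -7.9 -75.9  53.4] tilt 17.4 jawz 0.003 yaw -0.5 F [-4.9 -0.3  2. ] qd 0.021 t 15.8 w 0.0318
(np.float64(-14.569557313122417), np.float64(51.91507885667289))
1 rows r [ 0.52  0.05 -6.36] t [-0.0011 -0.0092 -0.002 ]
(np.float64(-14.0), np.float64(45.0))
3 rows r [ 0.17  0.03 -5.79] t [ 0.0019 -0.0047 -0.0007]
```

>>> send_rows:
  deltas:
    - {"rx":0.2,"ry":0,"rz":0,"tx":0.001,"ty":-0.006,"tz":-0.001,"hand":1}
    - {"rx":0,"ry":0,"rz":0,"tx":0.001,"ty":-0.005,"tz":0,"hand":1}
    - {"rx":0,"ry":0,"rz":-5,"tx":0.001,"ty":-0.003,"tz":0,"hand":1}
    - {"rx":0,"ry":0,"rz":-5,"tx":0.001,"ty":-0.003,"tz":0,"hand":1}
    - {"rx":0,"ry":0,"rz":-5,"tx":0.001,"ty":-0.003,"tz":0,"hand":1}
    - {"rx":0,"ry":0,"rz":0,"tx":0,"ty":-0.001,"tz":0,"hand":1}
    - {"rx":0,"ry":0,"rz":0,"tx":0,"ty":-0.001,"tz":0,"hand":1}

```text
time_s: 16.5
tool_pos: [0.5737, 0.3178, 0.0245]
ee_rot: [-1.207, 1.237, 1.276]
force: [-3.4, -0.9, 2.2]
grip_width: 0.0318
```

```bash
python3 - <<'E'
from h import *
st()
for f in [(-45,45,0),(-35,45,0)]: c=flat(f[0],f[1],f[2]); print(c);go(*bt(c[0],-74,c[1],f[2]))
E
```

```text
cell bay mm [-12.4 -75.9  46.2] tilt 3.3 jawz -0.0 yaw -0.5 F [-7.8 -1.4  6.8] qd 0.012 t 16.55 w 0.0316
(np.float64(-14.0), np.float64(45.0))
1 rows r [ 0.49 -0.02 -3.35] t [ 0.0008 -0.0029 -0.002 ]
(np.float64(-4.0), np.float64(45.0))
1 rows r [ 0.49 -0.02 -3.35] t [ 0.0014  0.0071 -0.0019]
```

>>> send_rows:
  deltas:
    - {"rx":0.3,"ry":0,"rz":-2,"tx":0,"ty":-0.002,"tz":-0.001,"hand":1}
    - {"rx":0,"ry":0,"rz":-2,"tx":0,"ty":-0.001,"tz":-0.001,"hand":1}
    - {"rx":0,"ry":0,"rz":0,"tx":0.001,"ty":0,"tz":0,"hand":1}
    - {"rx":0,"ry":0,"rz":0,"tx":0,"ty":0,"tz":0,"hand":1}

```text
time_s: 16.95
tool_pos: [0.5748, 0.3176, 0.0238]
ee_rot: [-1.234, 1.189, 1.225]
force: [-4.3, -0.2, -0.7]
grip_width: 0.0318
```

```bash
python3 - <<'E'
from h import *
st()
E
```

```text
cell bay mm [-12.  -75.7  45.2] tilt -0.4 jawz 0.001 yaw -0.2 F [-5.7 -1.6  5.4] qd 0.004 t 17.0 w 0.0316
```

>>> send_rows:
  deltas:
    - {"rx":0,"ry":0,"rz":0,"tx":0,"ty":0.003,"tz":0,"hand":1}
    - {"rx":0,"ry":0,"rz":0,"tx":0,"ty":0.003,"tz":0,"hand":1}
    - {"rx":0,"ry":0,"rz":0,"tx":0,"ty":0.002,"tz":0,"hand":1}
    - {"rx":0,"ry":0,"rz":0,"tx":0,"ty":0.001,"tz":0,"hand":1}
    - {"rx":0,"ry":0,"rz":0,"tx":0,"ty":0,"tz":0,"hand":1}

```text
time_s: 17.5
tool_pos: [0.5677, 0.3174, 0.0238]
ee_rot: [-1.234, 1.186, 1.223]
force: [-2.7, -0.6, 3.5]
grip_width: 0.0316
```

```bash
python3 - <<'E'
from h import *
st()
E
```

```text
cell bay mm [ -4.8 -75.7  45.3] tilt -0.6 jawz 0.001 yaw -0.2 F [-2.5 -0.5  2.6] qd 0.001 t 17.55 w 0.0313
```

>>> send_rows:
  deltas:
    - {"rx":0,"ry":0,"rz":0,"tx":0.0003,"ty":0.003,"tz":0,"hand":1}
    - {"rx":0,"ry":0,"rz":0,"tx":0,"ty":0.002,"tz":0,"hand":1}
    - {"rx":0,"ry":0,"rz":0,"tx":0,"ty":0,"tz":0,"hand":1}

```text
time_s: 17.85
tool_pos: [0.5637, 0.3173, 0.0239]
ee_rot: [-1.234, 1.184, 1.221]
force: [-2.4, -0.2, 1.5]
grip_width: 0.0318
```

>>> send_rows:
  deltas:
    - {"rx":0,"ry":0,"rz":0,"tx":0,"ty":0,"tz":0,"hand":0.45}
    - {"rx":0,"ry":0,"rz":0,"tx":0,"ty":0,"tz":0,"hand":0.45}
    - {"rx":0,"ry":0,"rz":0,"tx":0,"ty":0,"tz":0,"hand":0.45}

```text
time_s: 18.15
tool_pos: [0.5643, 0.3175, 0.0237]
ee_rot: [-1.234, 1.183, 1.22]
force: [-0.3, -0.0, 0.1]
grip_width: 0.0471
```

```bash
python3 - <<'E'
from h import *
st()
w=bot.camera("wrist"); cv2.imwrite("pics/w5.png",w["img"])
E
```

```text
cell bay mm [ -1.4 -75.8  45.1] tilt -0.8 jawz 0.003 yaw -0.1 F [-0.   0.1 -0.2] qd 0.003 t 18.2 w 0.047
```

View pics/w5.png

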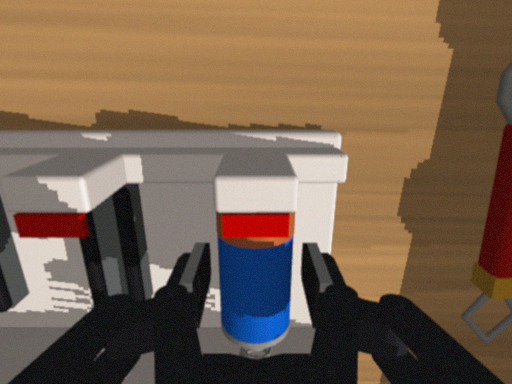

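Cell 1 is seated under the red lip (256,224). Going for the second.

>>> send_rows:
  deltas:
    - {"rx":0,"ry":0,"rz":0,"tx":-0.02,"ty":0,"tz":0,"hand":0.45}
    - {"rx":0,"ry":0,"rz":0,"tx":-0.045,"ty":0,"tz":0,"hand":0.35}
    - {"rx":0,"ry":0,"rz":0,"tx":-0.045,"ty":0,"tz":0,"hand":0.35}
    - {"rx":0,"ry":0,"rz":0,"tx":-0.045,"ty":0,"tz":0,"hand":0.35}
    - {"rx":0,"ry":0,"rz":0,"tx":-0.02,"ty":0,"tz":0,"hand":0.35}

```text
time_s: 18.75
tool_pos: [0.5597, 0.3155, 0.1999]
ee_rot: [-1.235, 1.193, 1.223]
force: [0.4, 0.1, -0.4]
grip_width: 0.0553
```

>>> send_rows:
  deltas:
    - {"rx":0,"ry":0,"rz":0,"tx":0,"ty":0.008,"tz":-0.045,"hand":0.35}
    - {"rx":0,"ry":0,"rz":0,"tx":0,"ty":0.008,"tz":-0.045,"hand":0.35}
    - {"rx":0,"ry":0,"rz":0,"tx":0,"ty":0.008,"tz":-0.045,"hand":0.35}
    - {"rx":0,"ry":0,"rz":0,"tx":0,"ty":0.008,"tz":-0.045,"hand":0.35}
    - {"rx":0,"ry":0,"rz":0,"tx":0,"ty":0.008,"tz":-0.045,"hand":0.35}
    - {"rx":0,"ry":0,"rz":0,"tx":0,"ty":0.008,"tz":-0.045,"hand":0.35}
    - {"rx":0,"ry":0,"rz":0,"tx":0,"ty":0.008,"tz":-0.045,"hand":0.35}
    - {"rx":0,"ry":0,"rz":0,"tx":0,"ty":0.008,"tz":-0.045,"hand":0.35}
    - {"rx":0,"ry":0,"rz":0,"tx":0,"ty":0.008,"tz":-0.045,"hand":0.35}
    - {"rx":0,"ry":0,"rz":0,"tx":0,"ty":0.005,"tz":-0.03,"hand":0.35}

```text
time_s: 19.75
tool_pos: [0.4976, -0.1292, 0.2038]
ee_rot: [-1.242, 1.168, 1.223]
force: [0.7, -0.5, 1.0]
grip_width: 0.0556
```

>>> send_rows:
  deltas:
    - {"rx":8.5,"ry":0,"rz":0,"tx":0,"ty":0,"tz":0,"hand":0.35}
    - {"rx":8.5,"ry":0,"rz":0,"tx":0,"ty":0,"tz":0,"hand":0.35}
    - {"rx":8.5,"ry":0,"rz":0,"tx":0,"ty":0,"tz":0,"hand":0.35}
    - {"rx":8.5,"ry":0,"rz":0,"tx":0,"ty":0,"tz":0,"hand":0.35}
    - {"rx":8.5,"ry":0,"rz":0,"tx":0,"ty":0,"tz":0,"hand":0.35}
    - {"rx":8.5,"ry":0,"rz":0,"tx":0,"ty":0,"tz":0,"hand":0.35}
    - {"rx":8.5,"ry":0,"rz":0,"tx":0,"ty":0,"tz":0,"hand":0.35}
    - {"rx":8.5,"ry":0,"rz":0,"tx":0,"ty":0,"tz":0,"hand":0.35}
    - {"rx":8.5,"ry":0,"rz":0,"tx":0,"ty":0,"tz":0,"hand":0.35}
    - {"rx":8.5,"ry":0,"rz":0,"tx":0,"ty":0,"tz":0,"hand":0.35}

```text
time_s: 20.75
tool_pos: [0.4954, -0.1387, 0.2052]
ee_rot: [-0.079, 1.542, 0.087]
force: [0.2, -0.0, 0.0]
grip_width: 0.0554
```

>>> send_rows:
  deltas:
    - {"rx":8.5,"ry":0,"rz":0,"tx":0,"ty":0,"tz":0,"hand":0.35}
    - {"rx":8.5,"ry":0,"rz":0,"tx":0,"ty":0,"tz":0,"hand":0.35}
    - {"rx":8.5,"ry":0,"rz":0,"tx":0,"ty":0,"tz":0,"hand":0.35}
    - {"rx":8.5,"ry":0,"rz":0,"tx":0,"ty":0,"tz":0,"hand":0.35}
    - {"rx":8.5,"ry":0,"rz":0,"tx":0,"ty":0,"tz":0,"hand":0.35}
    - {"rx":8.5,"ry":0,"rz":0,"tx":0,"ty":0,"tz":0,"hand":0.35}
    - {"rx":8.5,"ry":0,"rz":0,"tx":0,"ty":0,"tz":0,"hand":0.35}
    - {"rx":8.5,"ry":0,"rz":0,"tx":0,"ty":0,"tz":0,"hand":0.35}
    - {"rx":8.5,"ry":0,"rz":0,"tx":0,"ty":0,"tz":0,"hand":0.35}
    - {"rx":8.5,"ry":0,"rz":0,"tx":0,"ty":0,"tz":0,"hand":0.35}
    - {"rx":0,"ry":0,"rz":0,"tx":0,"ty":0,"tz":0,"hand":0.35}

```text
time_s: 21.85
tool_pos: [0.4957, -0.1386, 0.2064]
ee_rot: [1.097, 1.267, -1.054]
force: [-0.6, 0.0, 0.6]
grip_width: 0.0553
```

```bash
python3 - <<'E'
from h import *
bot.camera("top");w=bot.camera("wrist");cells(w)
p,R,s=pose();print(p,R.as_matrix().round(3).tolist(),s["joint_positions"].round(2),s["time_s"],s["grip_width"])
a=np.radians(-80);J=down([np.cos(a),np.sin(a)]); go([.4857,-.1293,.10],J)
E
```

```text
cell c 0.4799 -0.1324 size 48 32 ang 10.9
[ 0.49565412 -0.1386044   0.20645605] [[0.031, 0.983, 0.18], [0.007, 0.18, -0.984], [-0.999, 0.032, -0.002]] [-0.63  0.33  0.97  2.03 -0.37  0.93 -0.85] 21.95 0.05552719543885659
3 rows r [ 0.12 -0.03 -0.61] t [ 0.0354 -0.0035 -0.0036]
```

>>> send_rows:
  deltas:
    - {"rx":0.4,"ry":0,"rz":-1.8,"tx":0.02,"ty":-0.008,"tz":-0.01,"hand":0.35}
    - {"rx":0,"ry":0,"rz":0,"tx":0.045,"ty":0,"tz":0,"hand":0.35}
    - {"rx":0,"ry":0,"rz":0,"tx":0.04,"ty":0,"tz":0,"hand":0.35}
    - {"rx":0,"ry":0,"rz":0,"tx":0.02,"ty":0,"tz":0,"hand":0.35}
    - {"rx":0,"ry":0,"rz":0,"tx":0,"ty":0,"tz":0,"hand":0.35}
    - {"rx":0,"ry":0,"rz":0,"tx":0,"ty":0,"tz":0,"hand":0.35}

```text
time_s: 22.55
tool_pos: [0.4896, -0.1292, 0.0791]
ee_rot: [1.069, 1.294, -1.059]
force: [-0.7, -0.4, -0.5]
grip_width: 0.0558
```

```bash
python3 - <<'E'
from h import *
bot.camera("top");w=bot.camera("wrist");cells(w)
p,R,s=pose();print(p,R.as_matrix().round(3).tolist(),s["time_s"],s["grip_width"])
a=np.radians(-80);J=down([np.cos(a),np.sin(a)]); go([.4825,-.130,.019],J)
E
```

```text
cell c 0.5184 -0.1259 size 9 28 ang -80.1
cell c 0.4791 -0.1327 size 52 32 ang 10.3
[ 0.49013572 -0.12919171  0.07974592] [[0.006, 0.981, 0.193], [0.004, 0.193, -0.981], [-1.0, 0.007, -0.003]] 22.65 0.055506065269803465
2 rows r [ 0.57 -0.08 -0.2 ] t [ 0.0304 -0.004  -0.0003]
```

>>> send_rows:
  deltas:
    - {"rx":0.8,"ry":0,"rz":-0.3,"tx":0.03,"ty":-0.005,"tz":0.001,"hand":0.35}
    - {"rx":0,"ry":0,"rz":0,"tx":0.02,"ty":-0.003,"tz":0,"hand":0.35}
    - {"rx":0,"ry":0,"rz":0,"tx":0.01,"ty":0,"tz":0,"hand":0.35}
    - {"rx":0,"ry":0,"rz":0,"tx":0,"ty":0,"tz":0,"hand":0.35}

```text
time_s: 23.05
tool_pos: [0.4886, -0.1318, 0.0237]
ee_rot: [1.08, 1.282, -1.062]
force: [-0.4, -0.3, 0.7]
grip_width: 0.0554
```

```bash
python3 - <<'E'
from h import *
bot.camera("top")
a=np.radians(-80);J=down([np.cos(a),np.sin(a)]); go([.4825,-.130,.019],J)
E
```

```text
1 rows r [ 0.55  0.01 -0.85] t [ 0.0052 -0.0061 -0.0032]
```

>>> send_rows:
  deltas:
    - {"rx":0.3,"ry":0,"rz":-0.8,"tx":0.005,"ty":-0.006,"tz":-0.003,"hand":0.5}
    - {"rx":0,"ry":0,"rz":0,"tx":0,"ty":-0.0005,"tz":0,"hand":1}
    - {"rx":0,"ry":0,"rz":0,"tx":0.0005,"ty":-0.0005,"tz":0,"hand":1}
    - {"rx":0,"ry":0,"rz":0,"tx":0.0005,"ty":0,"tz":0,"hand":1}
    - {"rx":0,"ry":0,"rz":0,"tx":0,"ty":0,"tz":0,"hand":1}
    - {"rx":0,"ry":0,"rz":0,"tx":0,"ty":0,"tz":0,"hand":1}

```text
time_s: 23.7
tool_pos: [0.4834, -0.1313, 0.0208]
ee_rot: [1.077, 1.283, -1.074]
force: [0.4, -0.4, -0.6]
grip_width: 0.0322
```

```bash
python3 - <<'E'
from h import *
bot.camera("top");p,R,s=pose();print(p,s["grip_width"],s["force"],R.as_matrix()[:,0])
w=bot.camera("wrist");inhand(w)
E
```

```text
[ 0.48337737 -0.13129225  0.02081708] 0.03180407652149266 [-0.81902976 -0.86414674 -1.23474725] [ 0.00511138 -0.00214833 -0.99998463]
orange box 217 211 79 46 2015 centroid [255.6 238.8]
row widths [ 2  1  2  2  1 79 79 78 78 78 78 78 78 78 78 78 78 78 78 78 78 78 78 78
 78 78 77 77 77 76 75 74 72 71 70 68 66 63 59 56 52 48 41 35 23  3]
```

>>> send_rows:
  deltas:
    - {"rx":0,"ry":0,"rz":0,"tx":-0.02,"ty":0,"tz":0,"hand":1}
    - {"rx":0,"ry":0,"rz":0,"tx":-0.045,"ty":0,"tz":0,"hand":1}
    - {"rx":0,"ry":0,"rz":0,"tx":-0.045,"ty":0,"tz":0,"hand":1}
    - {"rx":0,"ry":0,"rz":0,"tx":-0.045,"ty":0,"tz":0,"hand":1}
    - {"rx":-8.5,"ry":0,"rz":0,"tx":0,"ty":0,"tz":0,"hand":1}
    - {"rx":-8.5,"ry":0,"rz":0,"tx":0,"ty":0,"tz":0,"hand":1}
    - {"rx":-8.5,"ry":0,"rz":0,"tx":0,"ty":0,"tz":0,"hand":1}
    - {"rx":-8.5,"ry":0,"rz":0,"tx":0,"ty":0,"tz":0,"hand":1}
    - {"rx":-8.5,"ry":0,"rz":0,"tx":0,"ty":0,"tz":0,"hand":1}
    - {"rx":-8.5,"ry":0,"rz":0,"tx":0,"ty":0,"tz":0,"hand":1}
    - {"rx":-8.5,"ry":0,"rz":0,"tx":0,"ty":0,"tz":0,"hand":1}
    - {"rx":-8.5,"ry":0,"rz":0,"tx":0,"ty":0,"tz":0,"hand":1}

```text
time_s: 25.0
tool_pos: [0.4804, -0.128, 0.1808]
ee_rot: [0.149, 1.567, -0.147]
force: [0.4, -0.4, -0.9]
grip_width: 0.0316
```

>>> send_rows:
  deltas:
    - {"rx":-8.5,"ry":0,"rz":0,"tx":0,"ty":0,"tz":0,"hand":1}
    - {"rx":-8.5,"ry":0,"rz":0,"tx":0,"ty":0,"tz":0,"hand":1}
    - {"rx":-8.5,"ry":0,"rz":0,"tx":0,"ty":0,"tz":0,"hand":1}
    - {"rx":-8.5,"ry":0,"rz":0,"tx":0,"ty":0,"tz":0,"hand":1}
    - {"rx":-8.5,"ry":0,"rz":0,"tx":0,"ty":0,"tz":0,"hand":1}
    - {"rx":-8.5,"ry":0,"rz":0,"tx":0,"ty":0,"tz":0,"hand":1}
    - {"rx":-8.5,"ry":0,"rz":0,"tx":0,"ty":0,"tz":0,"hand":1}
    - {"rx":-8.5,"ry":0,"rz":0,"tx":0,"ty":0,"tz":0,"hand":1}
    - {"rx":-8.5,"ry":0,"rz":0,"tx":0,"ty":0,"tz":0,"hand":1}
    - {"rx":-8.5,"ry":0,"rz":0,"tx":0,"ty":0,"tz":0,"hand":1}
    - {"rx":-8.5,"ry":0,"rz":0,"tx":0,"ty":0,"tz":0,"hand":1}
    - {"rx":0,"ry":0,"rz":0,"tx":0,"ty":0,"tz":0,"hand":1}

```text
time_s: 26.2
tool_pos: [0.4753, -0.1267, 0.1784]
ee_rot: [-1.122, 1.262, 1.138]
force: [0.1, 0.7, -1.5]
grip_width: 0.0316
```

```bash
sed -i 's/CIT=np.array.*/CIT=np.array([-.0205,.0028,0])/' h.py; python3 - <<'E'
from h import *
st();P=bt(25,0,195,0);go(*P)
E
```

```text
cell bay mm [ 97.6 365.7 198.9] tilt 0.5 jawz 0.003 yaw 7.8 F [-0.3 -0.  -1.8] qd 0.048 t 26.25 w 0.0316
9 rows r [-0.87  0.03 -0.06] t [ 0.0005 -0.005   0.0412]
```

>>> send_rows:
  deltas:
    - {"rx":-0.9,"ry":0,"rz":0,"tx":0,"ty":-0.005,"tz":0.0412,"hand":1}
    - {"rx":-0.9,"ry":0,"rz":0,"tx":0,"ty":-0.005,"tz":0.0412,"hand":1}
    - {"rx":-0.9,"ry":0,"rz":0,"tx":0,"ty":-0.005,"tz":0.0412,"hand":1}
    - {"rx":-0.9,"ry":0,"rz":0,"tx":0,"ty":-0.005,"tz":0.0412,"hand":1}
    - {"rx":-0.9,"ry":0,"rz":0,"tx":0,"ty":-0.005,"tz":0.0412,"hand":1}
    - {"rx":-0.9,"ry":0,"rz":0,"tx":0,"ty":-0.005,"tz":0.0412,"hand":1}
    - {"rx":-0.9,"ry":0,"rz":0,"tx":0,"ty":-0.005,"tz":0.0412,"hand":1}
    - {"rx":-0.9,"ry":0,"rz":0,"tx":0,"ty":-0.005,"tz":0.0412,"hand":1}
    - {"rx":-0.9,"ry":0,"rz":0,"tx":0,"ty":-0.005,"tz":0.0412,"hand":1}
    - {"rx":0,"ry":0,"rz":0,"tx":0,"ty":0,"tz":0,"hand":1}
    - {"rx":0,"ry":0,"rz":0,"tx":0,"ty":0,"tz":0,"hand":1}

```text
time_s: 27.35
tool_pos: [0.5465, 0.2532, 0.1773]
ee_rot: [-1.188, 1.223, 1.205]
force: [-0.1, -0.8, -1.5]
grip_width: 0.0315
```

```bash
python3 - <<'E'
from h import *
st();go(*bt(25,0,135,33),6)
E
```

```text
cell bay mm [ 17.  -12.9 197.9] tilt 0.6 jawz 0.004 yaw 2.4 F [-0.8  1.4 -2. ] qd 0.021 t 27.4 w 0.032
6 rows r [-0.38  0.16  5.4 ] t [ 0.0108  0.0006 -0.0022]
```

>>> send_rows:
  deltas:
    - {"rx":-0.4,"ry":0,"rz":5.3,"tx":0.0108,"ty":0.001,"tz":-0.001,"hand":1}
    - {"rx":-0.4,"ry":0,"rz":5.3,"tx":0.0108,"ty":0.001,"tz":-0.001,"hand":1}
    - {"rx":-0.4,"ry":0,"rz":5.3,"tx":0.0108,"ty":0.001,"tz":-0.001,"hand":1}
    - {"rx":-0.4,"ry":0,"rz":5.3,"tx":0.0108,"ty":0.001,"tz":-0.001,"hand":1}
    - {"rx":-0.4,"ry":0,"rz":5.3,"tx":0.0108,"ty":0.001,"tz":-0.001,"hand":1}
    - {"rx":-0.4,"ry":0,"rz":5.3,"tx":0.0108,"ty":0.001,"tz":-0.001,"hand":1}
    - {"rx":0,"ry":0,"rz":0,"tx":0,"ty":0,"tz":0,"hand":1}
    - {"rx":0,"ry":0,"rz":0,"tx":0,"ty":0,"tz":0,"hand":1}

```text
time_s: 28.2
tool_pos: [0.5256, 0.2379, 0.116]
ee_rot: [-0.869, 1.615, 1.629]
force: [-0.1, 0.4, -0.2]
grip_width: 0.0317
```

```bash
python3 - <<'E'
from h import *
st();go(*bt(25,0,93,33),4)
E
```

```text
cell bay mm [ 26.8   3.4 134.7] tilt 33.3 jawz 0.009 yaw 1.5 F [-0.4 -0.3 -1.3] qd 0.02 t 28.25 w 0.0317
4 rows r [-0.25  0.31 -0.08] t [ 0.0085 -0.0061  0.0007]
```

>>> send_rows:
  deltas:
    - {"rx":-0.4,"ry":0.3,"rz":0,"tx":0.0085,"ty":-0.006,"tz":0.001,"hand":1}
    - {"rx":-0.4,"ry":0.3,"rz":0,"tx":0.0085,"ty":-0.006,"tz":0.0005,"hand":1}
    - {"rx":-0.4,"ry":0.3,"rz":0,"tx":0.008,"ty":-0.006,"tz":0.0005,"hand":1}
    - {"rx":-0.3,"ry":0.3,"rz":0,"tx":0.006,"ty":-0.006,"tz":0,"hand":1}
    - {"rx":0,"ry":0,"rz":0,"tx":0,"ty":0,"tz":0,"hand":1}
    - {"rx":0,"ry":0,"rz":0,"tx":0,"ty":0,"tz":0,"hand":1}

```text
time_s: 28.85
tool_pos: [0.5286, 0.2417, 0.0767]
ee_rot: [-0.911, 1.604, 1.648]
force: [-0.2, 0.1, -1.7]
grip_width: 0.0318
```

```bash
python3 - <<'E'
from h import *
st();go(*bt(-17,0,66,33),4)
E
```

```text
cell bay mm [23.7 -1.  95.4] tilt 32.9 jawz 0.007 yaw -0.6 F [-0.1  0.5 -1.5] qd 0.006 t 28.9 w 0.0317
4 rows r [ 0.19 -0.    0.02] t [ 0.0006 -0.0125 -0.0004]
```

>>> send_rows:
  deltas:
    - {"rx":0,"ry":0,"rz":0,"tx":0.0005,"ty":-0.01,"tz":0,"hand":1}
    - {"rx":0,"ry":0,"rz":0,"tx":0.0005,"ty":-0.01,"tz":0,"hand":1}
    - {"rx":0,"ry":0,"rz":0,"tx":0.0005,"ty":-0.01,"tz":0,"hand":1}
    - {"rx":0,"ry":0,"rz":0,"tx":0.0005,"ty":-0.01,"tz":0,"hand":1}
    - {"rx":0,"ry":0,"rz":0,"tx":0,"ty":-0.008,"tz":0,"hand":1}
    - {"rx":0,"ry":0,"rz":0,"tx":0,"ty":-0.003,"tz":0,"hand":1}
    - {"rx":0,"ry":0,"rz":0,"tx":0,"ty":-0.001,"tz":0,"hand":1}

```text
time_s: 29.6
tool_pos: [0.5711, 0.244, 0.0467]
ee_rot: [-0.903, 1.612, 1.657]
force: [-6.5, -2.0, 6.9]
grip_width: 0.0317
```

```bash
python3 - <<'E'
from h import *
st();go(*bt(-17,0,66,33),1)
for f in [(-46,47,22),(-46,46,11),(-46,45,0)]: c=flat(f[0],f[1],f[2]); go(*bt(c[0],0,c[1],f[2]))
E
```

```text
cell bay mm [-19.   -2.2  65.2] tilt 33.6 jawz 0.008 yaw -0.7 F [-6.8 -0.8  5.6] qd 0.011 t 29.65 w 0.0316
1 rows r [ 0.82 -0.01 -0.64] t [ 0.0004  0.0019 -0.0022]
2 rows r [ 0.41  0.03 -5.82] t [ 0.0029 -0.003  -0.0012]
3 rows r [ 0.27  0.05 -7.55] t [ 0.004  -0.0036 -0.0008]
5 rows r [ 0.16  0.05 -6.73] t [ 0.0037 -0.003  -0.0005]
```

>>> send_rows:
  deltas:
    - {"rx":0.3,"ry":0,"rz":-5.6,"tx":0.002,"ty":-0.005,"tz":-0.001,"hand":1}
    - {"rx":0.2,"ry":0,"rz":-5.6,"tx":0.002,"ty":-0.005,"tz":-0.0005,"hand":1}
    - {"rx":0,"ry":0,"rz":-5.6,"tx":0.0015,"ty":-0.005,"tz":0,"hand":1}
    - {"rx":0,"ry":0,"rz":0,"tx":0,"ty":-0.001,"tz":0,"hand":1}
    - {"rx":0,"ry":0,"rz":0,"tx":0,"ty":0,"tz":0,"hand":1}

```text
time_s: 30.15
tool_pos: [0.5723, 0.2436, 0.0321]
ee_rot: [-1.073, 1.421, 1.458]
force: [-1.7, -1.9, 3.6]
grip_width: 0.0315
```

```bash
python3 - <<'E'
from h import *
st()
for f in [(-46,46,11),(-46,45,0)]: c=flat(f[0],f[1],f[2]); go(*bt(c[0],0,c[1],f[2]))
E
```

```text
cell bay mm [-14.5  -1.8  52.6] tilt 17.8 jawz 0.002 yaw -0.4 F [-9.1 -1.1  7.6] qd 0.03 t 30.2 w 0.0314
1 rows r [ 0.45  0.01 -6.82] t [-0.0002 -0.0036 -0.0019]
3 rows r [ 0.15  0.02 -5.94] t [ 0.0021 -0.0028 -0.0006]
```

>>> send_rows:
  deltas:
    - {"rx":0.3,"ry":0,"rz":-5.9,"tx":0.0005,"ty":-0.003,"tz":-0.001,"hand":1}
    - {"rx":0.2,"ry":0,"rz":-5.9,"tx":0.001,"ty":-0.003,"tz":-0.0005,"hand":1}
    - {"rx":0,"ry":0,"rz":-5.5,"tx":0.001,"ty":-0.003,"tz":0,"hand":1}
    - {"rx":0,"ry":0,"rz":0,"tx":0,"ty":-0.001,"tz":0,"hand":1}
    - {"rx":0,"ry":0,"rz":0,"tx":0,"ty":0,"tz":0,"hand":1}

```text
time_s: 30.7
tool_pos: [0.5747, 0.2437, 0.0257]
ee_rot: [-1.222, 1.208, 1.239]
force: [-2.2, -1.4, 1.7]
grip_width: 0.0315
```

```bash
python3 - <<'E'
from h import *
st()
for f in [(-44,45,0)]: c=flat(f[0],f[1],f[2]); go(*bt(c[0],0,c[1],f[2]))
E
```

```text
cell bay mm [-11.2  -1.8  46.2] tilt 0.9 jawz -0.0 yaw -0.1 F [-7.2 -1.3  6.6] qd 0.019 t 30.75 w 0.0315
1 rows r [ 0.05 -0.02 -0.86] t [ 0.0011 -0.0021 -0.0018]
```

>>> send_rows:
  deltas:
    - {"rx":0,"ry":0,"rz":-0.9,"tx":0.0005,"ty":0.001,"tz":-0.001,"hand":1}
    - {"rx":0,"ry":0,"rz":0,"tx":0,"ty":0.003,"tz":0,"hand":1}
    - {"rx":0,"ry":0,"rz":0,"tx":0,"ty":0.003,"tz":0,"hand":1}
    - {"rx":0,"ry":0,"rz":0,"tx":0,"ty":0.002,"tz":0,"hand":1}
    - {"rx":0,"ry":0,"rz":0,"tx":0,"ty":0,"tz":0,"hand":1}

```text
time_s: 31.25
tool_pos: [0.568, 0.2433, 0.0257]
ee_rot: [-1.228, 1.195, 1.226]
force: [-4.9, -0.3, 4.0]
grip_width: 0.032
```

```bash
python3 - <<'E'
from h import *
st()
E
```

```text
cell bay mm [-4.1 -1.6 46.2] tilt -0.1 jawz 0.001 yaw 0.0 F [-3.8  0.8  4.2] qd 0.002 t 31.3 w 0.0318
```

>>> send_rows:
  deltas:
    - {"rx":0,"ry":0,"rz":0,"tx":0.0003,"ty":0.003,"tz":0,"hand":1}
    - {"rx":0,"ry":0,"rz":0,"tx":0,"ty":0.001,"tz":0,"hand":1}
    - {"rx":0,"ry":0,"rz":0,"tx":0,"ty":0,"tz":0,"hand":1}
    - {"rx":0,"ry":0,"rz":0,"tx":0,"ty":0,"tz":0,"hand":0.45}
    - {"rx":0,"ry":0,"rz":0,"tx":0,"ty":0,"tz":0,"hand":0.45}
    - {"rx":0,"ry":0,"rz":0,"tx":0,"ty":0,"tz":0,"hand":0.45}
    - {"rx":0,"ry":0,"rz":0,"tx":-0.025,"ty":0,"tz":0,"hand":0.45}
    - {"rx":0,"ry":0,"rz":0,"tx":-0.045,"ty":0,"tz":0,"hand":0.45}
    - {"rx":0,"ry":0,"rz":0,"tx":-0.045,"ty":0,"tz":0,"hand":1}
    - {"rx":0,"ry":0,"rz":0,"tx":-0.02,"ty":0,"tz":0,"hand":1}
    - {"rx":0,"ry":0,"rz":0,"tx":0,"ty":0,"tz":0,"hand":1}

```text
time_s: 32.4
tool_pos: [0.5657, 0.2422, 0.1637]
ee_rot: [-1.228, 1.194, 1.222]
force: [1.2, 0.2, -0.6]
grip_width: 0.0036
```

```bash
python3 - <<'E'
from h import *
st();w=bot.camera("wrist"); cv2.imwrite("pics/w6.png",w["img"])
# cell visible blue: rear edge at z~50
for A,ce,m in blobs(w["img"],(105,120,60),(130,255,255),200):
    P=at(w,ce,.0575)-O; print(A,ce.round(0),"bay",(P@EX*1e3).round(1),(P@EY*1e3).round(1))
go(bay(-75,140,160),down(-EY)); print(bay(-75,140,88))
E
```

```text
cell bay mm [ -1.2  -0.4 182.9] tilt -0.2 jawz -0.001 yaw 0.1 F [ 0.2  0.3 -0. ] qd 0.039 t 32.45 w 0.0001
1943 [340. 188.] bay -2.3 -71.4
1839 [257. 189.] bay -2.5 -1.4
4 rows r [-0.03 -0.03  0.02] t [ 0.0002 -0.018  -0.035 ]
[0.6394775 0.103417  0.088    ]
```

View pics/w6.png

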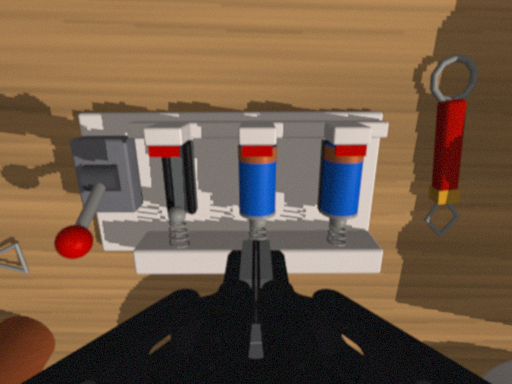

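>>> send_rows:
  deltas:
    - {"rx":0,"ry":0,"rz":0,"tx":-0.005,"ty":-0.018,"tz":-0.035,"hand":1}
    - {"rx":0,"ry":0,"rz":0,"tx":0,"ty":-0.018,"tz":-0.035,"hand":1}
    - {"rx":0,"ry":0,"rz":0,"tx":0,"ty":-0.018,"tz":-0.035,"hand":1}
    - {"rx":0,"ry":0,"rz":0,"tx":0,"ty":-0.018,"tz":-0.033,"hand":1}
    - {"rx":0,"ry":0,"rz":0,"tx":0,"ty":0,"tz":0,"hand":1}
    - {"rx":0,"ry":0,"rz":0,"tx":0,"ty":0,"tz":0,"hand":1}

```text
time_s: 33.1
tool_pos: [0.6355, 0.1015, 0.153]
ee_rot: [-1.227, 1.213, 1.239]
force: [0.4, 0.8, 0.6]
grip_width: -0.0001
```

```bash
python3 - <<'E'
from h import *
bot.camera("top");print(pose()[0]);go(bay(-75,140,88),down(-EY))
E
```

```text
[0.63531836 0.10080048 0.15290982]
2 rows r [ 0.09 -0.22 -0.46] t [ 0.0324 -0.0025  0.0014]
```

>>> send_rows:
  deltas:
    - {"rx":0,"ry":0,"rz":-0.5,"tx":0.032,"ty":-0.002,"tz":0.001,"hand":1}
    - {"rx":0,"ry":0,"rz":-0.4,"tx":0.03,"ty":-0.002,"tz":0.001,"hand":1}
    - {"rx":0,"ry":0,"rz":0,"tx":0,"ty":0,"tz":0,"hand":1}
    - {"rx":0,"ry":0,"rz":0,"tx":0,"ty":0.014,"tz":0,"hand":1}
    - {"rx":0,"ry":0,"rz":0,"tx":0,"ty":0.014,"tz":0,"hand":1}
    - {"rx":0,"ry":0,"rz":0,"tx":0,"ty":0.014,"tz":0,"hand":1}
    - {"rx":0,"ry":0,"rz":0,"tx":0,"ty":0.014,"tz":0,"hand":1}
    - {"rx":0,"ry":0,"rz":0,"tx":0,"ty":0.012,"tz":0,"hand":1}
    - {"rx":0,"ry":0,"rz":0,"tx":0,"ty":0.006,"tz":0,"hand":1}

```text
time_s: 34.05
tool_pos: [0.5631, 0.1106, 0.0924]
ee_rot: [-1.245, 1.188, 1.234]
force: [1.5, 0.2, 0.2]
grip_width: -0.0002
```

>>> send_rows:
  deltas:
    - {"rx":0,"ry":0,"rz":0,"tx":0,"ty":0.004,"tz":0,"hand":1}
    - {"rx":0,"ry":0,"rz":0,"tx":0,"ty":0.004,"tz":0,"hand":1}

```text
time_s: 34.25
tool_pos: [0.555, 0.1114, 0.0932]
ee_rot: [-1.246, 1.185, 1.235]
force: [1.2, -0.2, -0.8]
grip_width: 0.0001
```

>>> send_rows:
  deltas:
    - {"rx":0,"ry":0,"rz":0,"tx":0.002,"ty":0.003,"tz":-0.003,"hand":1}
    - {"rx":0,"ry":0,"rz":0,"tx":0.001,"ty":0.004,"tz":-0.003,"hand":1}
    - {"rx":0,"ry":0,"rz":0,"tx":0,"ty":0.004,"tz":0,"hand":1}

```text
time_s: 34.55
tool_pos: [0.5523, 0.109, 0.0927]
ee_rot: [-1.251, 1.167, 1.225]
force: [10.0, -0.1, -3.8]
grip_width: -0.0
```

>>> send_rows:
  deltas:
    - {"rx":0,"ry":0,"rz":0,"tx":0,"ty":0.006,"tz":0,"hand":1}
    - {"rx":0,"ry":0,"rz":0,"tx":0,"ty":0.006,"tz":0,"hand":1}

```text
time_s: 34.75
tool_pos: [0.5514, 0.1103, 0.0953]
ee_rot: [-1.258, 1.147, 1.21]
force: [12.5, 2.5, -3.6]
grip_width: 0.0
```

>>> send_rows:
  deltas:
    - {"rx":0,"ry":0,"rz":0,"tx":0,"ty":-0.025,"tz":0,"hand":1}
    - {"rx":0,"ry":0,"rz":0,"tx":-0.04,"ty":-0.01,"tz":0,"hand":1}
    - {"rx":0,"ry":0,"rz":0,"tx":-0.045,"ty":0,"tz":0,"hand":0.4}
    - {"rx":0,"ry":0,"rz":0,"tx":-0.045,"ty":0,"tz":0,"hand":0.4}
    - {"rx":0,"ry":0,"rz":0,"tx":-0.03,"ty":0,"tz":0,"hand":0.4}
    - {"rx":0,"ry":0,"rz":0,"tx":0,"ty":0,"tz":0,"hand":0.4}

```text
time_s: 35.35
tool_pos: [0.5791, 0.1077, 0.2594]
ee_rot: [-1.256, 1.157, 1.212]
force: [0.3, 0.5, -1.1]
grip_width: 0.0512
```

```bash
python3 - <<'E'
from h import *
c=bot.camera("top");s=bot.camera("scene");p,R,S=pose();print(p,S["joint_positions"].round(2))
for n,I in(("top",c),("scene",s)):
  for A,ce,m in blobs(I["img"],(0,150,90),(8,255,255),10):
    P=at(I,ce,.0955)-O; b=np.array([P@EX,P@EY])*1e3
    if abs(b[1]-140)<30: print(n,"ball bay",A,b.round(1))
  for nm,lo,hi in(("green",(50,80,40),(90,255,255)),("red",(0,170,60),(6,255,255))):
    for A,e,m in blobs(I["img"],lo,hi,40):
        v,u=np.nonzero(m);P=np.array([at(I,q,.012)[:2] for q in zip(u,v)]);V=np.linalg.eigh(np.cov(P.T))[1][:,1];X=at(I,e,.012)
        if .3<X[0]<.8 and abs(X[1])<.6: print(n,nm,A,X.round(4),np.degrees(np.arctan2(V[1],V[0])).round(1))
E
```

```text
[0.57713002 0.10739301 0.25540482] [-0.5   0.29  0.26  1.79 -0.08  1.04  1.4 ]
top green 91 [ 0.6759 -0.1105  0.012 ] 96.2
top red 111 [0.5304 0.4252 0.012 ] -173.8
scene ball bay 33 [ 37.1 137.7]
scene green 93 [ 0.6763 -0.1078  0.012 ] 95.6
scene red 99 [0.5271 0.426  0.012 ] -172.9
```

Both cells seated; switch ball at bay x≈37 (on stop). The red tool was knocked to about (0.529, 0.425). Going to it.

```bash
python3 - <<'E'
from h import *
d=np.array([-.993,-.115,0]); go([.529,.4255,.20],down([d[1],-d[0]]))
E
```

```text
8 rows r [-0.53 -0.    0.25] t [0.0069 0.0032 0.0401]
```

>>> send_rows:
  deltas:
    - {"rx":-0.5,"ry":0,"rz":0.2,"tx":0.004,"ty":0.0032,"tz":0.04,"hand":0.45}
    - {"rx":-0.5,"ry":0,"rz":0.2,"tx":0.006,"ty":0.0032,"tz":0.04,"hand":0.45}
    - {"rx":-0.5,"ry":0,"rz":0.2,"tx":0.007,"ty":0.0032,"tz":0.04,"hand":0.45}
    - {"rx":-0.5,"ry":0,"rz":0.2,"tx":0.007,"ty":0.0032,"tz":0.04,"hand":0.45}
    - {"rx":-0.5,"ry":0,"rz":0.2,"tx":0.007,"ty":0.0032,"tz":0.04,"hand":0.45}
    - {"rx":-0.5,"ry":0,"rz":0.2,"tx":0.007,"ty":0.0032,"tz":0.04,"hand":0.45}
    - {"rx":-0.5,"ry":0,"rz":0.2,"tx":0.007,"ty":0.0032,"tz":0.04,"hand":0.45}
    - {"rx":-0.5,"ry":0,"rz":0.2,"tx":0.007,"ty":0.0032,"tz":0.035,"hand":0.45}
    - {"rx":0,"ry":0,"rz":0,"tx":0,"ty":0,"tz":0,"hand":0.45}
    - {"rx":0,"ry":0,"rz":0,"tx":0,"ty":0,"tz":0,"hand":0.45}

```text
time_s: 36.45
tool_pos: [0.519, 0.421, 0.1751]
ee_rot: [-1.292, 1.191, 1.297]
force: [-0.2, -0.3, -0.6]
grip_width: 0.0469
```

```bash
cat >> h.py <<'E'
def handle(w,nm):
    lo,hi=dict(green=((50,80,30),(90,255,255)),red=((0,150,50),(6,255,255)))[nm]
    out=[]
    for A,e,m in blobs(w["img"],lo,hi,400):
        v,u=np.nonzero(m);P=np.array([at(w,q,.014)[:2] for q in zip(u[::4],v[::4])])
        (cx,cy),(a,b),th=cv2.minAreaRect((P*1e3).astype(np.float32));V=np.linalg.eigh(np.cov(P.T))[1][:,1]
        print(nm,A,e.round(0),"c",round(cx/1e3,4),round(cy/1e3,4),"size",round(a),round(b),"ang",np.degrees(np.arctan2(V[1],V[0])).round(1))
E
python3 - <<'E'
from h import *
bot.camera("top");w=bot.camera("wrist");handle(w,"red");p,R,s=pose();print(p,R.as_matrix()[:,0].round(3),np.degrees(np.arctan2(*R.as_matrix()[[1,0],1])),s["joint_positions"].round(2))
E
```

```text
red 1391 [262. 188.] c 0.5319 0.4266 size 85 19 ang -172.2
[0.51899532 0.42067293 0.17579634] [-0.025 -0.022 -0.999] -173.89812068687675 [-0.87  0.54  0.14  1.6  -0.08  1.04  0.97]
```

```bash
python3 - <<'E'
from h import *
d=np.array([-.9907,-.1357,0]); go([.5319,.4266,.06],down([d[1],-d[0]]))
E
```

```text
3 rows r [-0.56 -0.35 -0.52] t [ 0.0385 -0.0052  0.0019]
```

>>> send_rows:
  deltas:
    - {"rx":-0.6,"ry":-0.4,"rz":-0.5,"tx":0.0385,"ty":-0.005,"tz":0.0019,"hand":0.45}
    - {"rx":-0.6,"ry":-0.4,"rz":-0.5,"tx":0.0385,"ty":-0.005,"tz":0.0019,"hand":0.45}
    - {"rx":-0.6,"ry":-0.4,"rz":-0.5,"tx":0.036,"ty":-0.005,"tz":0.0019,"hand":0.45}
    - {"rx":0,"ry":0,"rz":0,"tx":0,"ty":0,"tz":0,"hand":0.45}
    - {"rx":0,"ry":0,"rz":0,"tx":0,"ty":0,"tz":0,"hand":0.45}

```text
time_s: 37.05
tool_pos: [0.5375, 0.4195, 0.0625]
ee_rot: [-1.303, 1.14, 1.301]
force: [0.6, -0.2, 0.1]
grip_width: 0.0471
```

```bash
python3 - <<'E'
from h import *
bot.camera("top");w=bot.camera("wrist");handle(w,"red");p,R,s=pose();print(p)
d=np.array([-.9907,-.1357,0]); go([.5319,.4266,.004],down([d[1],-d[0]]))
E
```

```text
red 3355 [268. 205.] c 0.5322 0.4268 size 87 19 ang -172.0
red 842 [ 53. 217.] c 0.5543 0.2847 size 13 34 ang 90.9
[0.53742027 0.41992416 0.06310693]
2 rows r [-0.21  0.08  0.17] t [0.0296 0.0024 0.0036]
```

>>> send_rows:
  deltas:
    - {"rx":-0.3,"ry":0,"rz":0.2,"tx":0.03,"ty":0.003,"tz":0.0035,"hand":0.45}
    - {"rx":0,"ry":0,"rz":0,"tx":0.02,"ty":0.002,"tz":0.003,"hand":0.45}
    - {"rx":0,"ry":0,"rz":0,"tx":0.005,"ty":0,"tz":0,"hand":0.45}
    - {"rx":0,"ry":0,"rz":0,"tx":0,"ty":0,"tz":0,"hand":0.45}

```text
time_s: 37.55
tool_pos: [0.5371, 0.4296, 0.0168]
ee_rot: [-1.303, 1.125, 1.302]
force: [-0.4, -0.2, 0.8]
grip_width: 0.0472
```

```bash
python3 - <<'E'
from h import *
bot.camera("top");p,R,s=pose();print(p,s["force"])
d=np.array([-.9907,-.1357,0]); go([.5319,.4266,.004],down([d[1],-d[0]]))
E
```

```text
[0.53738618 0.42987113 0.0173455 ] [ 0.97666021 -1.08321958  0.84843622]
1 rows r [-0.2   0.67  0.86] t [ 0.0132  0.0061 -0.0027]
```

>>> send_rows:
  deltas:
    - {"rx":0,"ry":0.6,"rz":0.8,"tx":0.01,"ty":0.005,"tz":-0.002,"hand":0.45}
    - {"rx":0,"ry":0,"rz":0,"tx":0.003,"ty":0.001,"tz":0,"hand":0.5}
    - {"rx":0,"ry":0,"rz":0,"tx":0.001,"ty":0,"tz":0,"hand":0.5}

```text
time_s: 37.9
tool_pos: [0.5335, 0.4282, 0.0061]
ee_rot: [-1.305, 1.138, 1.304]
force: [0.6, -0.1, -0.1]
grip_width: 0.0427
```

>>> send_rows:
  deltas:
    - {"rx":0,"ry":0,"rz":0,"tx":0.002,"ty":0,"tz":0,"hand":1}
    - {"rx":0,"ry":0,"rz":0,"tx":0.0005,"ty":0,"tz":0,"hand":1}
    - {"rx":0,"ry":0,"rz":0,"tx":0.0005,"ty":0,"tz":0,"hand":1}
    - {"rx":0,"ry":0,"rz":0,"tx":0,"ty":0,"tz":0,"hand":1}
    - {"rx":0,"ry":0,"rz":0,"tx":0,"ty":0,"tz":0,"hand":1}
  newtons: 60

```text
time_s: 38.4
tool_pos: [0.5338, 0.4284, 0.0039]
ee_rot: [-1.305, 1.138, 1.304]
force: [-0.7, 0.2, 0.8]
grip_width: 0.0182
```

>>> send_rows:
  deltas:
    - {"rx":0,"ry":0,"rz":0,"tx":-0.02,"ty":0,"tz":0,"hand":1}
    - {"rx":0,"ry":0,"rz":0,"tx":-0.045,"ty":0,"tz":0,"hand":1}
    - {"rx":0,"ry":0,"rz":0,"tx":-0.045,"ty":0,"tz":0,"hand":1}
    - {"rx":0,"ry":0,"rz":0,"tx":-0.045,"ty":0,"tz":0,"hand":1}
    - {"rx":0,"ry":0,"rz":0,"tx":-0.045,"ty":0,"tz":0,"hand":1}
    - {"rx":0,"ry":0,"rz":0,"tx":-0.045,"ty":0,"tz":0,"hand":1}
    - {"rx":0,"ry":0,"rz":0,"tx":-0.03,"ty":0,"tz":0,"hand":1}
    - {"rx":0,"ry":0,"rz":0,"tx":0,"ty":0,"tz":0,"hand":1}
    - {"rx":0,"ry":0,"rz":0,"tx":0,"ty":0,"tz":0,"hand":1}

```text
time_s: 39.3
tool_pos: [0.5314, 0.4256, 0.2852]
ee_rot: [-1.306, 1.146, 1.306]
force: [-1.3, 0.4, -1.5]
grip_width: 0.0184
```

```bash
python3 - <<'E'
from h import *
bot.camera("top");w=bot.camera("wrist");p,R,s=pose();print(p,R.as_matrix()[:,0].round(3),s["grip_width"],s["joint_positions"].round(2),s["force"])
cv2.imwrite("pics/w7.png",w["img"])
u=np.array([.803,-.596,0]); # stand +x
p1=p.copy(); go([.50,.12,.30],R); go([.50,-.15,.33],down([u[1],-u[0]]))
E
```

```text
[0.53124518 0.42544227 0.28433978] [-0.002 -0.002 -1.   ] 0.018368474537258993 [-0.87  0.45  0.15  1.48 -0.07  1.22  0.99] [ 0.09642668  0.14220757 -1.54247672]
7 rows r [0. 0. 0.] t [-0.0021  0.0101 -0.0427]
17 rows r [-7.99  0.01 -0.01] t [-0.0026  0.0418 -0.0115]
```

View pics/w7.png

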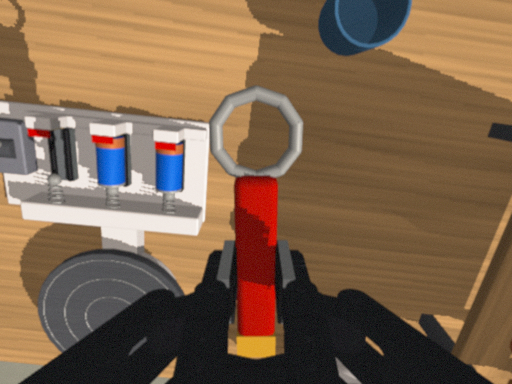

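Red tool is held squarely, ring at (257,132). Carrying it to the stand.

>>> send_rows:
  deltas:
    - {"rx":0,"ry":0,"rz":0,"tx":-0.002,"ty":0.0088,"tz":-0.0417,"hand":1}
    - {"rx":0,"ry":0,"rz":0,"tx":-0.002,"ty":0.0088,"tz":-0.0417,"hand":1}
    - {"rx":0,"ry":0,"rz":0,"tx":-0.002,"ty":0.0088,"tz":-0.0417,"hand":1}
    - {"rx":0,"ry":0,"rz":0,"tx":-0.002,"ty":0.0088,"tz":-0.0417,"hand":1}
    - {"rx":0,"ry":0,"rz":0,"tx":-0.002,"ty":0.0088,"tz":-0.0417,"hand":1}
    - {"rx":0,"ry":0,"rz":0,"tx":-0.002,"ty":0.0088,"tz":-0.0417,"hand":1}
    - {"rx":0,"ry":0,"rz":0,"tx":-0.002,"ty":0.0088,"tz":-0.0417,"hand":1}
    - {"rx":0,"ry":0,"rz":0,"tx":-0.002,"ty":0.0088,"tz":-0.0417,"hand":1}
    - {"rx":0,"ry":0,"rz":0,"tx":-0.002,"ty":0.0088,"tz":-0.0417,"hand":1}
    - {"rx":0,"ry":0,"rz":0,"tx":-0.002,"ty":0.0088,"tz":-0.0417,"hand":1}
    - {"rx":4,"ry":0,"rz":0,"tx":0,"ty":0,"tz":0,"hand":1}

```text
time_s: 40.5
tool_pos: [0.4874, -0.0172, 0.2872]
ee_rot: [-1.253, 1.215, 1.275]
force: [0.2, 0.0, -1.4]
grip_width: 0.0183
```

>>> send_rows:
  deltas:
    - {"rx":8.5,"ry":0,"rz":0,"tx":0,"ty":0,"tz":0,"hand":1}
    - {"rx":8.5,"ry":0,"rz":0,"tx":0,"ty":0,"tz":0,"hand":1}
    - {"rx":8.5,"ry":0,"rz":0,"tx":0,"ty":0,"tz":0,"hand":1}
    - {"rx":8.5,"ry":0,"rz":0,"tx":0,"ty":0,"tz":0,"hand":1}
    - {"rx":8.5,"ry":0,"rz":0,"tx":0,"ty":0,"tz":0,"hand":1}
    - {"rx":8.5,"ry":0,"rz":0,"tx":0,"ty":0,"tz":0,"hand":1}
    - {"rx":8.5,"ry":0,"rz":0,"tx":0,"ty":0,"tz":0,"hand":1}
    - {"rx":8.5,"ry":0,"rz":0,"tx":0,"ty":0,"tz":0,"hand":1}
    - {"rx":8.5,"ry":0,"rz":0,"tx":0,"ty":0,"tz":0,"hand":1}
    - {"rx":8.5,"ry":0,"rz":0,"tx":0,"ty":0,"tz":0,"hand":1}
    - {"rx":8.5,"ry":0,"rz":0,"tx":0,"ty":0,"tz":0,"hand":1}
    - {"rx":8.5,"ry":0,"rz":0,"tx":0,"ty":0,"tz":0,"hand":1}

```text
time_s: 41.7
tool_pos: [0.4745, -0.021, 0.2677]
ee_rot: [0.101, 1.635, -0.152]
force: [-0.2, -0.3, -1.1]
grip_width: 0.0183
```

>>> send_rows:
  deltas:
    - {"rx":8.5,"ry":0,"rz":0,"tx":0,"ty":0,"tz":0,"hand":1}
    - {"rx":8.5,"ry":0,"rz":0,"tx":0,"ty":0,"tz":0,"hand":1}
    - {"rx":8.5,"ry":0,"rz":0,"tx":0,"ty":0,"tz":0,"hand":1}
    - {"rx":8.5,"ry":0,"rz":0,"tx":0,"ty":0,"tz":0,"hand":1}
    - {"rx":8.5,"ry":0,"rz":0,"tx":0,"ty":0,"tz":0,"hand":1}
    - {"rx":8.5,"ry":0,"rz":0,"tx":0,"ty":0,"tz":0,"hand":1}
    - {"rx":8.5,"ry":0,"rz":0,"tx":0,"ty":0,"tz":0,"hand":1}
    - {"rx":8.5,"ry":0,"rz":0,"tx":0,"ty":0,"tz":0,"hand":1}
    - {"rx":8.5,"ry":0,"rz":0,"tx":0,"ty":0,"tz":0,"hand":1}
    - {"rx":8.5,"ry":0,"rz":0,"tx":0,"ty":0,"tz":0,"hand":1}
    - {"rx":8.5,"ry":0,"rz":0,"tx":0,"ty":0,"tz":0,"hand":1}
    - {"rx":8.5,"ry":0,"rz":0,"tx":0,"ty":0,"tz":0,"hand":1}

```text
time_s: 42.9
tool_pos: [0.4615, -0.0217, 0.2498]
ee_rot: [1.396, 1.025, -1.591]
force: [-0.3, -0.5, -2.4]
grip_width: 0.0181
```

```bash
python3 - <<'E'
from h import *
bot.camera("top");p,R,s=pose();print(p,R.as_matrix().round(2).tolist(),s["joint_positions"].round(2),s["time_s"])
u=np.array([.803,-.596,0]);go([.48,-.2,.34],down([u[1],-u[0]]))
E
```

```text
[ 0.46128074 -0.02159442  0.24960336] [[-0.1, 0.92, -0.38], [-0.04, -0.39, -0.92], [-0.99, -0.08, 0.08]] [-0.76  0.19  0.75  1.99 -0.1   1.12 -1.93] 42.95
5 rows r [2.78 0.99 0.82] t [-0.0176  0.0194  0.0306]
```

>>> send_rows:
  deltas:
    - {"rx":2.8,"ry":1,"rz":0.8,"tx":-0.02,"ty":0.02,"tz":0.031,"hand":1}
    - {"rx":2.8,"ry":1,"rz":0.8,"tx":-0.02,"ty":0.02,"tz":0.031,"hand":1}
    - {"rx":2.8,"ry":1,"rz":0.8,"tx":-0.02,"ty":0.02,"tz":0.031,"hand":1}
    - {"rx":2.8,"ry":1,"rz":0.8,"tx":-0.02,"ty":0.02,"tz":0.031,"hand":1}
    - {"rx":2.8,"ry":1,"rz":0.8,"tx":-0.02,"ty":0.02,"tz":0.031,"hand":1}
    - {"rx":0,"ry":0,"rz":7.5,"tx":0,"ty":0,"tz":0,"hand":1}
    - {"rx":0,"ry":0,"rz":7.5,"tx":0,"ty":0,"tz":0,"hand":1}
    - {"rx":0,"ry":0,"rz":7.5,"tx":0,"ty":0,"tz":0,"hand":1}
    - {"rx":0,"ry":0,"rz":7.5,"tx":0,"ty":0,"tz":0,"hand":1}
    - {"rx":0,"ry":0,"rz":0,"tx":0,"ty":0,"tz":0,"hand":1}
    - {"rx":0,"ry":0,"rz":0,"tx":0,"ty":0,"tz":0,"hand":1}

```text
time_s: 44.05
tool_pos: [0.4768, -0.2126, 0.3423]
ee_rot: [1.666, 0.354, -1.293]
force: [0.1, -0.2, -0.2]
grip_width: 0.0185
```

```bash
python3 - <<'E'
from h import *
bot.camera("top");p,R,s=pose();print(p,R.as_matrix().round(2).tolist(),s["joint_positions"].round(2),s["time_s"])
w=bot.camera("wrist");cv2.imwrite("pics/w8.png",w["img"]);np.savez("w8.npz",**w)
for t in ((.6718,-.2951,.25),(.6228,-.3657,.25),(.5746,-.4261,.25)): print(proj(w,t))
E
```

```text
[ 0.47666669 -0.21280143  0.34206976] [[0.39, 0.71, -0.59], [-0.31, -0.5, -0.81], [-0.86, 0.5, 0.03]] [-0.61 -0.24  0.65  2.17  0.62  0.81 -2.5 ] 44.1
[203.22005466  32.58988738]
[294.02031325  32.71970935]
[374.66868742  37.64740727]
```

View pics/w8.png

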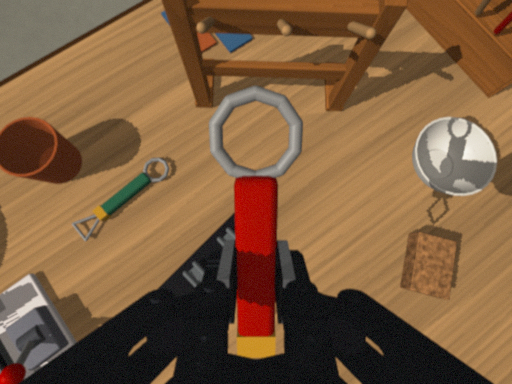

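```bash
cat >> h.py <<'E'
U=np.array([.803,-.596,0]); RT=np.array([-.005,.064,0])
def ht(tip,k,pitch=45,sgn=1):
    """TCP pose with the ring centre k m out from peg tip along the peg axis"""
    a=(-U+[0,0,1])/2**.5; J=down(sgn*np.array([U[1],-U[0]]))*Ro.from_euler("z",sgn*pitch,degrees=True)
    return np.asarray(tip)+k*a-J.apply(RT*[1,sgn,1]),J
E
python3 - <<'E'
from h import *
c=bot.camera("top")
g=lambda x,y:np.array([(x-494)/3.2+315,105+y/3.2])
A,B=at(c,g(575,35),.24),at(c,g(765,160),.24);d=(B-A)/np.linalg.norm(B-A);print("bar",A,B,d)
w=dict(np.load("w8.npz"));w["k1"]=float(w["k1"])
for uv in((204,26),(287,28),(368,32)): print(at(w,uv,.257))
T=[.5753,-.4266,.257]
go(*ht(T,.06))
i=w["img"][0:60,160:420];cv2.imwrite("pics/w8c.png",cv2.resize(i,None,fx=3,fy=3,interpolation=cv2.INTER_CUBIC))
E
```

```text
bar [ 0.73912977 -0.30007805  0.24      ] [ 0.60522826 -0.49459275  0.24      ] [-0.5670252  -0.82370045  0.        ]
[ 0.67190499 -0.29721858  0.257     ]
[ 0.62659649 -0.35908326  0.257     ]
[ 0.58018318 -0.41888888  0.257     ]
5 rows r [0.27 0.15 2.94] t [0.0295 0.0083 0.0225]
```

View pics/w8c.png

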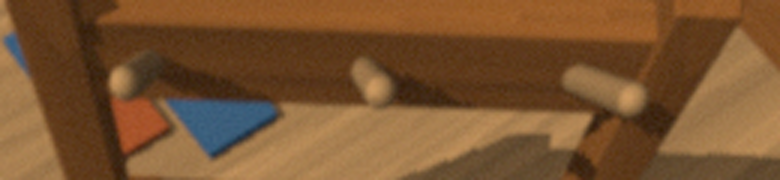

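```bash
python3 - <<'E'
from h import *
go(*ht([.577,-.424,.257],.06),6)
E
```

```text
6 rows r [0.22 0.12 2.45] t [0.0246 0.0068 0.0182]
```

>>> send_rows:
  deltas:
    - {"rx":0.2,"ry":0.1,"rz":2.5,"tx":0.0246,"ty":0.0068,"tz":0.0182,"hand":1}
    - {"rx":0.2,"ry":0.1,"rz":2.5,"tx":0.0246,"ty":0.0068,"tz":0.0182,"hand":1}
    - {"rx":0.2,"ry":0.1,"rz":2.5,"tx":0.0246,"ty":0.0068,"tz":0.0182,"hand":1}
    - {"rx":0.2,"ry":0.1,"rz":2.5,"tx":0.0246,"ty":0.0068,"tz":0.0182,"hand":1}
    - {"rx":0.2,"ry":0.1,"rz":2.5,"tx":0.02,"ty":0.0068,"tz":0.0182,"hand":1}
    - {"rx":0,"ry":0,"rz":0,"tx":0,"ty":0,"tz":0,"hand":1}
    - {"rx":0,"ry":0,"rz":0,"tx":0,"ty":0,"tz":0,"hand":1}

```text
time_s: 44.9
tool_pos: [0.5026, -0.3413, 0.2844]
ee_rot: [1.66, 0.154, -1.163]
force: [-0.2, 0.3, -0.8]
grip_width: 0.0182
```

```bash
python3 - <<'E'
from h import *
bot.camera("top");p,R,s=pose();print(p,R.as_matrix().round(2).tolist(),s["joint_positions"].round(2),s["time_s"],s["force"])
print("ring",p+R.apply(RT)); go(*ht([.577,-.424,.257],.06),2)
E
```

```text
[ 0.50315785 -0.34062837  0.28473572] [[0.52, 0.6, -0.61], [-0.42, -0.44, -0.79], [-0.74, 0.67, 0.03]] [-0.33  0.    0.74  2.26  0.84  0.24 -2.56] 44.95 [ 0.1830547  -0.02645646 -1.60681391]
ring [ 0.53905254 -0.3664811   0.33125676]
2 rows r [0.24 0.83 1.51] t [ 0.0212 -0.0025  0.011 ]
```

>>> send_rows:
  deltas:
    - {"rx":0,"ry":0.8,"rz":0.5,"tx":0.021,"ty":-0.0025,"tz":0.011,"hand":1}
    - {"rx":0,"ry":0.8,"rz":0.5,"tx":0.021,"ty":-0.0025,"tz":0.011,"hand":1}
    - {"rx":0,"ry":0,"rz":0,"tx":0,"ty":0,"tz":0,"hand":1}
    - {"rx":0,"ry":0,"rz":0,"tx":0,"ty":0,"tz":0,"hand":1}

```text
time_s: 45.35
tool_pos: [0.5089, -0.3495, 0.2814]
ee_rot: [1.647, 0.149, -1.144]
force: [-0.4, -0.7, -0.8]
grip_width: 0.0183
```

```bash
python3 - <<'E'
from h import *
bot.camera("top");p,R,s=pose();print(p,R.as_matrix().round(2).tolist(),s["joint_positions"].round(2),s["time_s"],s["force"])
w=bot.camera("wrist");T=[.577,-.424,.257];print("ring",p+R.apply(RT),proj(w,p+R.apply(RT)),"tip pred",proj(w,T)); go(*ht(T,.06),2)
s=bot.camera("scene");u=proj(s,T).astype(int);a=cv2.resize(s["img"][u[1]-48:u[1]+48,max(0,u[0]-36):u[0]+36],(288,384),interpolation=cv2.INTER_CUBIC);cv2.imwrite("pics/w9.png",np.hstack([w["img"],a]))
E
```

```text
[ 0.50890426 -0.34938346  0.28147544] [[0.53, 0.6, -0.6], [-0.43, -0.42, -0.8], [-0.73, 0.68, 0.04]] [ 0.    0.04  0.42  2.24  0.92  0.21 -2.63] 45.4 [ 0.03210989 -0.85489506 -1.06633191]
ring [ 0.54471093 -0.37399942  0.3287294 ] [256.9043987  133.95309745] tip pred [281.54908464 128.07436644]
2 rows r [0.67 0.76 1.01] t [ 0.0165 -0.0053  0.0094]
```

View pics/w9.png

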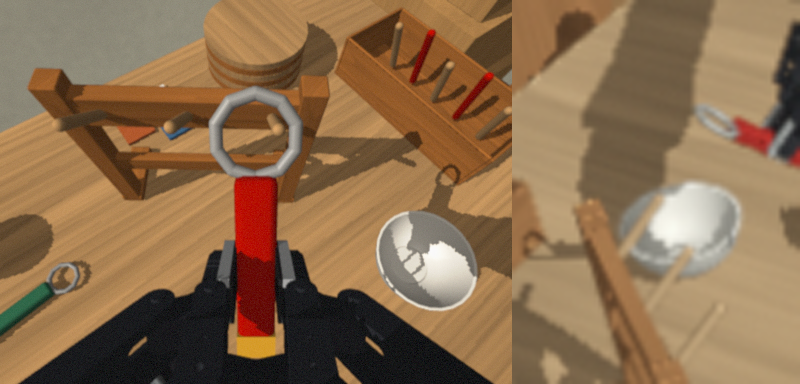

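Tip of peg 2 appears at (277,128) inside the ring's view, about 4 mm left of prediction. Wrist joint 6 is near its limit, so I use a 30° pitch.

```bash
python3 - <<'E'
from h import *
go(*ht([.579,-.421,.257],.05,30),6)
E
```

```text
6 rows r [ 0.19  0.28 -2.16] t [ 0.0045 -0.0012  0.0027]
```

>>> send_rows:
  deltas:
    - {"rx":0,"ry":0,"rz":-4.5,"tx":0,"ty":0,"tz":0,"hand":1}
    - {"rx":0,"ry":0,"rz":-4.5,"tx":0,"ty":0,"tz":0,"hand":1}
    - {"rx":0,"ry":0,"rz":-4.5,"tx":0.002,"ty":0,"tz":0,"hand":1}
    - {"rx":0,"ry":0,"rz":0,"tx":0.004,"ty":0,"tz":0.004,"hand":1}
    - {"rx":0,"ry":0,"rz":0,"tx":0,"ty":0,"tz":0,"hand":1}
    - {"rx":0,"ry":0,"rz":0,"tx":0,"ty":0,"tz":0,"hand":1}

```text
time_s: 46.1
tool_pos: [0.5111, -0.3518, 0.2772]
ee_rot: [1.649, 0.307, -1.282]
force: [-0.3, -0.0, -1.7]
grip_width: 0.0182
```

```bash
cat >> h.py <<'E'
def rs(T,sgn=1):
    bot.camera("top");p,R,s=pose();M=R.as_matrix();a=(-U+[0,0,1])/2**.5;n=np.array([U[0],U[1],1])/2**.5;L=np.array([U[1],-U[0],0])
    e=p+R.apply(RT*[1,sgn,1])-T;print("ring rel tip mm: along",(e@a*1e3).round(1),"up-fwd",(e@n*1e3).round(1),"lat",(e@L*1e3).round(1),"pitch",np.degrees(np.arccos(-M[2,0])).round(1),"jawz",M[2,2].round(3),"q",s["joint_positions"].round(2),"F",s["force"].round(1),"t",s["time_s"])
E
python3 - <<'E'
from h import *
T=np.array([.579,-.421,.257]);rs(T);go(*ht(T,.05,30),4)
E
```

```text
ring rel tip mm: along 73.0 up-fwd 9.5 lat -16.7 pitch 32.5 jawz 0.044 q [ 0.11  0.09  0.34  2.1   0.28  0.42 -1.98] F [-0.2 -0.1 -1.2] t 46.15
4 rows r [ 0.35  0.52 -0.59] t [ 0.0056 -0.0011  0.0036]
```

>>> send_rows:
  deltas:
    - {"rx":0.4,"ry":0.5,"rz":-0.5,"tx":0.0056,"ty":-0.001,"tz":0.004,"hand":1}
    - {"rx":0.4,"ry":0.5,"rz":-0.5,"tx":0.0056,"ty":-0.001,"tz":0.004,"hand":1}
    - {"rx":0.4,"ry":0.5,"rz":-0.5,"tx":0.0056,"ty":-0.001,"tz":0.004,"hand":1}
    - {"rx":0.4,"ry":0.5,"rz":-0.5,"tx":0.0056,"ty":-0.001,"tz":0.004,"hand":1}
    - {"rx":0,"ry":0,"rz":0,"tx":0,"ty":0,"tz":0,"hand":1}
    - {"rx":0,"ry":0,"rz":0,"tx":0,"ty":0,"tz":0,"hand":1}

```text
time_s: 46.75
tool_pos: [0.5042, -0.3677, 0.2531]
ee_rot: [1.695, 0.345, -1.292]
force: [0.3, 0.5, -0.2]
grip_width: 0.0182
```

```bash
python3 - <<'E'
from h import *
T=np.array([.579,-.421,.257]);rs(T);go(*ht(T,.02,30),4)
E
```

```text
ring rel tip mm: along 50.8 up-fwd -4.7 lat 1.7 pitch 30.3 jawz 0.002 q [ 0.22  0.14  0.3   2.09  0.07  0.39 -1.77] F [-0.   0.6 -0.8] t 46.8
4 rows r [-0.01  0.03 -0.07] t [ 0.0071  0.0031 -0.0004]
```

>>> send_rows:
  deltas:
    - {"rx":0,"ry":0,"rz":0,"tx":0.007,"ty":0.0032,"tz":-0.0004,"hand":1}
    - {"rx":0,"ry":0,"rz":0,"tx":0.007,"ty":0.0032,"tz":-0.0004,"hand":1}
    - {"rx":0,"ry":0,"rz":0,"tx":0.007,"ty":0.0032,"tz":-0.0004,"hand":1}
    - {"rx":0,"ry":0,"rz":0,"tx":0.007,"ty":0.0032,"tz":-0.0004,"hand":1}
    - {"rx":0,"ry":0,"rz":0,"tx":0,"ty":0,"tz":0,"hand":1}
    - {"rx":0,"ry":0,"rz":0,"tx":0,"ty":0,"tz":0,"hand":1}

```text
time_s: 47.4
tool_pos: [0.5285, -0.3813, 0.2338]
ee_rot: [1.694, 0.347, -1.29]
force: [0.6, 0.2, -0.3]
grip_width: 0.0183
```

```bash
python3 - <<'E'
from h import *
T=np.array([.579,-.421,.257]);rs(T);go(*ht(T,-.015,30),4)
w=bot.camera("wrist");cv2.imwrite("pics/w10.png",w["img"]);np.savez("w10.npz",**w)
p,R,s=pose();print("ring px",proj(w,p+R.apply(RT)),"tip",proj(w,T))
# coarse look inside the ring: brightness map
c=proj(w,p+R.apply(RT)).astype(int);h=cv2.cvtColor(w["img"],cv2.COLOR_BGR2HSV)[c[1]-40:c[1]+41:5,c[0]-40:c[0]+41:5]
print(h[...,2]);print(h[...,1])
E
```

```text
ring rel tip mm: along 17.7 up-fwd 1.3 lat -2.0 pitch 30.3 jawz 0.002 q [ 0.25  0.22  0.28  2.06  0.03  0.35 -1.72] F [-0.1  0.  -0.9] t 47.45
4 rows r [ 0.03  0.02 -0.08] t [0.0079 0.0018 0.0005]
ring px [256.74812005 134.70465591] tip [260.65842234 122.90558533]
[[ 98 100 102 118 148 158 164 158 153 158 153 136 114  86  70  76  64]
 [111 118 166 162 156 145 128 113 118 141 148 148 157 150  90  68  75]
 [190 158 181 130 114  87  99 115 163 140 101 124 140 158 134  93  78]
 [130 186 139  86 110 117 106 100 165 143 100  74 154 152 155 118 101]
 [171 159 105 105 113 109 103 132 169  91  88  83 163 135 160 147  91]
 [186 126  77 113  98 164 189 182  98 101 138 108 164 162 139 155 133]
 [142  77 151 151 112  90 131 149  97 198 168 102 147 146 121 155 153]
 [138  79 157 156 157 154 154 154 150 104 139 111 150 152 134 168 158]
 [137  75 102 104 100 102  97 100 104 101 100 103 100 101 125 171 151]
 [140  75 103  99 107 105 102 101 100 104 102 105 102 107 110 172 149]
 [147  79 183 185 189 169 168 175 181 170 171 177 173 129  99 175 147]
 [146  89 190 182 165 174 173 181 167 172 179 179 165 
[... 880 characters left out ...]
184 185 185 182 179 189 172 125 130 149 178 183 177  20  19]
 [ 19  31 190 181 173 168 187 181 169 174 181 181 179 184 186  21  20]
 [ 16  20 171 193 169 168 183 174 196 191 180 170 173 172 167  16  19]
 [ 19  13 132 134 139 130 134 130 127 135 133 128 183 176 191  22  19]
 [ 21  14 136 136 128 130 139 132 136 130 132 134 189 182  92  16  25]
 [ 21  19   7 134 133 131 129 129 136 134 132 130 184 179  19  16  17]
 [ 49  16  23  62 135 128 133 130 135 132 133 134 190  18  16  19 146]
 [130  17  17  19 100 133 135 131 132 130 128 130  40  20  17  59 184]
 [135 130  17  23  16  10  16  88 128  57  13  19  16  19  16 172 146]
 [132 132 122  22  18  22  24  16  25  16  15  17  17  16 136 130 130]]
```

Tip seen inside the ring at about (264,130); small correction and advance.

>>> send_rows:
  deltas:
    - {"rx":0,"ry":0,"rz":0,"tx":0.008,"ty":0.001,"tz":0.0015,"hand":1}
    - {"rx":0,"ry":0,"rz":0,"tx":0.008,"ty":0.001,"tz":0.0015,"hand":1}
    - {"rx":0,"ry":0,"rz":0,"tx":0.008,"ty":0.001,"tz":0.001,"hand":1}
    - {"rx":0,"ry":0,"rz":0,"tx":0.008,"ty":0.001,"tz":0.0005,"hand":1}
    - {"rx":0,"ry":0,"rz":0,"tx":0,"ty":0,"tz":0,"hand":1}
    - {"rx":0,"ry":0,"rz":0,"tx":0,"ty":0,"tz":0,"hand":1}

```text
time_s: 48.1
tool_pos: [0.5422, -0.3981, 0.2059]
ee_rot: [1.694, 0.346, -1.29]
force: [-0.9, -0.8, -0.7]
grip_width: 0.0185
```

```bash
python3 - <<'E'
from h import *
T=np.array([.579,-.421,.257]);rs(T);go(*ht(T,-.05,30),4)
w=bot.camera("wrist");p,R,s=pose()
c=proj(w,p+R.apply(RT)).astype(int);h=cv2.cvtColor(w["img"],cv2.COLOR_BGR2HSV)[c[1]-55:c[1]+56:5,c[0]-40:c[0]+41:5]
print("\n".join("".join("#" if x<60 else "o" if x<155 else "." for x in r) for r in h[...,1]))
E
```

```text
ring rel tip mm: along -16.9 up-fwd -3.6 lat 3.4 pitch 30.3 jawz 0.002 q [ 0.3   0.29  0.24  2.03 -0.02  0.3  -1.67] F [-1.2  0.7 -0.7] t 48.15
4 rows r [ 0.02  0.02 -0.08] t [ 0.0077  0.003  -0.0009]
.................
.................
.....o#####......
...###########...
..#############..
.#####ooooo#####.
o###ooooooooo###.
###oooooooo..o###
##ooooooooo...###
##ooooooooo....##
##ooooooooo....##
##....oooo.....##
##....oooo.....##
##....oooo.....##
##....oooo....o##
###oooooooo...###
###ooooooooo.###o
o###oooooooo###o.
oo#####oo######..
ooo###########..o
oooo............o
oooo.........oooo
oooo.........oooo
```

>>> send_rows:
  deltas:
    - {"rx":0,"ry":0,"rz":0,"tx":0.0077,"ty":0.003,"tz":-0.0005,"hand":1}
    - {"rx":0,"ry":0,"rz":0,"tx":0.0077,"ty":0.003,"tz":-0.0005,"hand":1}
    - {"rx":0,"ry":0,"rz":0,"tx":0.0077,"ty":0.003,"tz":-0.0005,"hand":1}
    - {"rx":0,"ry":0,"rz":0,"tx":0,"ty":0,"tz":0,"hand":1}
    - {"rx":0,"ry":0,"rz":0,"tx":0,"ty":0,"tz":0,"hand":1}

```text
time_s: 48.7
tool_pos: [0.5609, -0.409, 0.1901]
ee_rot: [1.694, 0.346, -1.288]
force: [-0.5, -0.1, -1.0]
grip_width: 0.0184
```

```bash
python3 - <<'E'
from h import *
T=np.array([.579,-.421,.257]);rs(T)
w=bot.camera("wrist");p,R,s=pose()
c=proj(w,p+R.apply(RT)).astype(int);h=cv2.cvtColor(w["img"],cv2.COLOR_BGR2HSV)[c[1]-55:c[1]+66:5,c[0]-40:c[0]+41:5]
print("\n".join("".join("#" if x<60 else "o" if x<155 else "." for x in r) for r in h[...,1]))
E
```

```text
ring rel tip mm: along -43.2 up-fwd 0.5 lat 1.0 pitch 30.4 jawz 0.001 q [ 0.33  0.35  0.22  2.   -0.04  0.28 -1.65] F [ 0.2  0.7 -1.7] t 48.75
.................
.................
......####o......
...##########o...
..#############..
.#####o..o#####o.
o###....o...o###.
###....oooo..####
###....oooo.o.###
##.....oooo....##
##...o.oooo....##
##oooooooooo...##
##oooooooooo...##
##oooooooooo...##
##.....ooooo..o##
###....ooooo..###
###o...ooooo.###o
.###o..ooooo###o.
oo####oooooo###..
ooo###oooooo##...
oooo..oooooo.....
oooo..oooooo.....
oooo...ooooo.....
oooo...oooo......
oooo.........oooo
```

>>> send_rows:
  deltas:
    - {"rx":0,"ry":0,"rz":0,"tx":0,"ty":0,"tz":0,"hand":0.55}
    - {"rx":0,"ry":0,"rz":0,"tx":0,"ty":0,"tz":0,"hand":0.55}
    - {"rx":0,"ry":0,"rz":0,"tx":0,"ty":0,"tz":0,"hand":0.55}
    - {"rx":0,"ry":0,"rz":0,"tx":-0.01,"ty":-0.01,"tz":0,"hand":0.55}
    - {"rx":0,"ry":0,"rz":0,"tx":-0.03,"ty":-0.02,"tz":0,"hand":0.55}
    - {"rx":0,"ry":0,"rz":0,"tx":-0.04,"ty":-0.02,"tz":0,"hand":0.55}
    - {"rx":0,"ry":0,"rz":0,"tx":-0.045,"ty":-0.02,"tz":0,"hand":0.55}
    - {"rx":0,"ry":0,"rz":0,"tx":-0.045,"ty":-0.02,"tz":0,"hand":0.55}
    - {"rx":0,"ry":0,"rz":0,"tx":-0.02,"ty":-0.01,"tz":0,"hand":0.55}

```text
time_s: 49.7
tool_pos: [0.4071, -0.2965, 0.3037]
ee_rot: [1.696, 0.346, -1.289]
force: [0.5, 0.1, 0.8]
grip_width: 0.0379
```

```bash
python3 - <<'E'
from h import *
bot.camera("top");c=bot.camera("scene");t=bot.camera("top");w=bot.camera("wrist");p,R,s=pose();print(p,s["joint_positions"].round(2),s["time_s"],s["force"])
for n,I in(("top",t),("scene",c),("wrist",w)):
  for A,e,m in blobs(I["img"],(0,150,50),(6,255,255),8):
    v,u=np.nonzero(m); print(n,A,e.round(0),"bbox",u.min(),u.max(),v.min(),v.max())
for z in(.17,.09): print("expect",z,[proj(I,np.array([.579,-.421,0])+.03*U+[0,0,z]).round(0) for I in(t,c,w)])
for n,I in(("top",t),("scene",c)):
  for A,e,m in blobs(I["img"],(50,80,40),(90,255,255),40): print(n,A,at(I,e,.014))
E
```

```text
[ 0.40943397 -0.29748141  0.30253329] [ 0.07 -0.17  0.33  2.25  0.33  0.55 -2.03] 49.9 [-0.38296412  0.43026461  0.77850858]
top 18 [466. 151.] bbox 464 468 148 154
top 42 [377. 157.] bbox 373 381 154 160
top 15 [468. 178.] bbox 466 470 176 181
top 27 [223. 183.] bbox 221 226 180 186
top 15 [167. 184.] bbox 164 169 183 185
top 15 [186. 184.] bbox 183 190 183 184
top 13 [207. 183.] bbox 204 209 182 184
scene 49 [ 98. 140.] bbox 96 99 130 150
scene 62 [ 81. 154.] bbox 80 82 144 165
scene 31 [299. 204.] bbox 296 301 201 206
scene 9 [336. 223.] bbox 333 338 222 224
scene 11 [356. 230.] bbox 354 359 229 231
wrist 55 [458.   4.] bbox 454 463 0 9
wrist 15 [257.   7.] bbox 251 262 7 8
wrist 730 [256.  40.] bbox 248 264 14 67
expect 0.17 [array([377., 159.]), array([152., 157.]), array([255.,  34.])]
expect 0.09 [array([371., 162.]), array([157., 173.]), array([255.,  75.])]
top 90 [ 0.67543539 -0.10985789  0.014     ]
scene 93 [ 0.67761546 -0.10698267  0.014     ]
```

Red tool hangs straight from peg 2 (wrist view 256,14–67, as predicted). Now the green tool, held the other way round.

>>> send_rows:
  deltas:
    - {"rx":0,"ry":0,"rz":-7.5,"tx":0,"ty":0,"tz":0,"hand":0.45}
    - {"rx":0,"ry":0,"rz":-7.5,"tx":0,"ty":0,"tz":0,"hand":0.45}
    - {"rx":0,"ry":0,"rz":-7.5,"tx":0,"ty":0,"tz":0,"hand":0.45}
    - {"rx":0,"ry":0,"rz":-7.5,"tx":0,"ty":0,"tz":0,"hand":0.45}
    - {"rx":-8.3,"ry":0,"rz":0,"tx":0,"ty":0,"tz":0,"hand":0.45}
    - {"rx":-8.3,"ry":0,"rz":0,"tx":0,"ty":0,"tz":0,"hand":0.45}
    - {"rx":-8.3,"ry":0,"rz":0,"tx":0,"ty":0,"tz":0,"hand":0.45}
    - {"rx":-8.3,"ry":0,"rz":0,"tx":0,"ty":0,"tz":0,"hand":0.45}
    - {"rx":-8.3,"ry":0,"rz":0,"tx":0,"ty":0,"tz":0,"hand":0.45}
    - {"rx":-8.3,"ry":0,"rz":0,"tx":0,"ty":0,"tz":0,"hand":0.45}
    - {"rx":-8.3,"ry":0,"rz":0,"tx":0,"ty":0,"tz":0,"hand":0.45}
    - {"rx":-8.3,"ry":0,"rz":0,"tx":0,"ty":0,"tz":0,"hand":0.45}

```text
time_s: 51.1
tool_pos: [0.4117, -0.3012, 0.2838]
ee_rot: [0.784, 1.464, -0.799]
force: [0.3, -0.3, 0.6]
grip_width: 0.0467
```

>>> send_rows:
  deltas:
    - {"rx":-8.3,"ry":0,"rz":0,"tx":0,"ty":0,"tz":0,"hand":0.45}
    - {"rx":-8.3,"ry":0,"rz":0,"tx":0,"ty":0,"tz":0,"hand":0.45}
    - {"rx":-8.3,"ry":0,"rz":0,"tx":0,"ty":0,"tz":0,"hand":0.45}
    - {"rx":-8.3,"ry":0,"rz":0,"tx":0,"ty":0,"tz":0,"hand":0.45}
    - {"rx":-8.3,"ry":0,"rz":0,"tx":0,"ty":0,"tz":0,"hand":0.45}
    - {"rx":-8.3,"ry":0,"rz":0,"tx":0,"ty":0,"tz":0,"hand":0.45}
    - {"rx":-8.3,"ry":0,"rz":0,"tx":0,"ty":0,"tz":0,"hand":0.45}
    - {"rx":-8.3,"ry":0,"rz":0,"tx":0,"ty":0,"tz":0,"hand":0.45}
    - {"rx":0,"ry":0,"rz":0,"tx":0,"ty":0,"tz":0,"hand":0.45}

```text
time_s: 52.0
tool_pos: [0.4131, -0.3057, 0.2685]
ee_rot: [-0.135, 1.623, 0.167]
force: [-0.3, -0.2, -0.6]
grip_width: 0.0466
```

```bash
python3 - <<'E'
from h import *
bot.camera("top");p,R,s=pose();print(p,R.as_matrix().round(2).tolist(),s["joint_positions"].round(2),s["time_s"])
d=np.array([.101,-.995,0]);go([.6765,-.1085,.17],down([-d[1],d[0]]))
E
```

```text
[ 0.41299456 -0.30559663  0.26833158] [[-0.06, -0.19, 0.98], [0.01, 0.98, 0.19], [-1.0, 0.03, -0.06]] [ 0.29  0.21  0.25  1.87 -0.04  1.13  0.74] 52.05
8 rows r [ 0.61 -0.4  -0.17] t [0.0114 0.0193 0.0366]
```

>>> send_rows:
  deltas:
    - {"rx":0.6,"ry":-0.4,"rz":-0.2,"tx":0.0114,"ty":0.0193,"tz":0.0366,"hand":0.45}
    - {"rx":0.6,"ry":-0.4,"rz":-0.2,"tx":0.0114,"ty":0.0193,"tz":0.0366,"hand":0.45}
    - {"rx":0.6,"ry":-0.4,"rz":-0.2,"tx":0.0114,"ty":0.0193,"tz":0.0366,"hand":0.45}
    - {"rx":0.6,"ry":-0.4,"rz":-0.2,"tx":0.0114,"ty":0.0193,"tz":0.0366,"hand":0.45}
    - {"rx":0.6,"ry":-0.4,"rz":-0.2,"tx":0.0114,"ty":0.0193,"tz":0.0366,"hand":0.45}
    - {"rx":0.6,"ry":-0.4,"rz":-0.2,"tx":0.0114,"ty":0.0193,"tz":0.0366,"hand":0.45}
    - {"rx":0.6,"ry":-0.4,"rz":-0.2,"tx":0.0114,"ty":0.0193,"tz":0.0366,"hand":0.45}
    - {"rx":0.6,"ry":-0.4,"rz":-0.2,"tx":0.011,"ty":0.017,"tz":0.033,"hand":0.45}
    - {"rx":0,"ry":0,"rz":0,"tx":0,"ty":0,"tz":0,"hand":0.45}
    - {"rx":0,"ry":0,"rz":0,"tx":0,"ty":0,"tz":0,"hand":0.45}

```text
time_s: 53.05
tool_pos: [0.687, -0.1138, 0.1555]
ee_rot: [-0.045, 1.576, 0.032]
force: [0.8, -0.4, 0.5]
grip_width: 0.0469
```

```bash
python3 - <<'E'
from h import *
bot.camera("top");w=bot.camera("wrist");handle(w,"green");p,R,s=pose();print(p,s["joint_positions"].round(2))
d=np.array([.101,-.995,0]);go([.6765,-.1085,.06],down([-d[1],d[0]]))
E
```

```text
green 1664 [244. 169.] c 0.6764 -0.107 size 18 83 ang 96.3
[ 0.68640233 -0.11384608  0.15609727] [-0.04  0.59  0.16  1.57 -0.09  1.    0.2 ]
3 rows r [-0.99 -0.12  0.15] t [ 0.032   0.0022 -0.003 ]
```

>>> send_rows:
  deltas:
    - {"rx":-1.0,"ry":0,"rz":0.1,"tx":0.032,"ty":0.003,"tz":-0.003,"hand":0.45}
    - {"rx":-1.2,"ry":0,"rz":0.1,"tx":0.032,"ty":0.003,"tz":-0.003,"hand":0.45}
    - {"rx":-1.0,"ry":0,"rz":0.1,"tx":0.032,"ty":0.002,"tz":-0.003,"hand":0.45}
    - {"rx":0,"ry":0,"rz":0,"tx":0,"ty":0,"tz":0,"hand":0.45}
    - {"rx":0,"ry":0,"rz":0,"tx":0,"ty":0,"tz":0,"hand":0.45}

```text
time_s: 53.65
tool_pos: [0.6759, -0.1151, 0.0629]
ee_rot: [-0.078, 1.569, 0.067]
force: [0.1, -0.2, 1.0]
grip_width: 0.0466
```

```bash
python3 - <<'E'
from h import *
bot.camera("top");w=bot.camera("wrist");handle(w,"green");p,R,s=pose();print(p)
d=np.array([.110,-.994,0]);go([.6762,-.105,.004],down([-d[1],d[0]]))
E
```

```text
green 3349 [256. 202.] c 0.6762 -0.1073 size 18 84 ang 95.8
[ 0.67612809 -0.11483423  0.0633208 ]
2 rows r [-0.49  0.02  0.2 ] t [0.0296 0.005  0.0005]
```

>>> send_rows:
  deltas:
    - {"rx":-0.8,"ry":0,"rz":0.2,"tx":0.03,"ty":0.005,"tz":0,"hand":0.45}
    - {"rx":0,"ry":0,"rz":0.2,"tx":0.022,"ty":0.005,"tz":0,"hand":0.45}
    - {"rx":0,"ry":0,"rz":0,"tx":0.006,"ty":0,"tz":0,"hand":0.45}
    - {"rx":0,"ry":0,"rz":0,"tx":0,"ty":0,"tz":0,"hand":0.45}
    - {"rx":0,"ry":0,"rz":0,"tx":0,"ty":0,"tz":0,"hand":0.45}

```text
time_s: 54.25
tool_pos: [0.6829, -0.1077, 0.0146]
ee_rot: [-0.084, 1.552, 0.079]
force: [0.5, -0.2, 0.0]
grip_width: 0.0473
```

```bash
python3 - <<'E'
from h import *
bot.camera("top");p,R,s=pose();print(p)
d=np.array([.106,-.994,0]);go([.6762,-.105,.004],down([-d[1],d[0]]))
E
```

```text
[ 0.68307426 -0.10781977  0.01479897]
1 rows r [-0.15  0.99  0.24] t [ 0.0107  0.0036 -0.0067]
```

>>> send_rows:
  deltas:
    - {"rx":0,"ry":0.9,"rz":0.2,"tx":0.008,"ty":0.0035,"tz":-0.006,"hand":0.45}
    - {"rx":0,"ry":0,"rz":0,"tx":0.003,"ty":0,"tz":0,"hand":0.5}
    - {"rx":0,"ry":0,"rz":0,"tx":0.001,"ty":0,"tz":0,"hand":0.5}

```text
time_s: 54.6
tool_pos: [0.6781, -0.1054, 0.0046]
ee_rot: [-0.082, 1.565, 0.08]
force: [0.9, -0.5, 0.5]
grip_width: 0.0429
```

>>> send_rows:
  deltas:
    - {"rx":0,"ry":0,"rz":0,"tx":0.001,"ty":0,"tz":0,"hand":1}
    - {"rx":0,"ry":0,"rz":0,"tx":0.0005,"ty":0,"tz":0,"hand":1}
    - {"rx":0,"ry":0,"rz":0,"tx":0.0005,"ty":0,"tz":0,"hand":1}
    - {"rx":0,"ry":0,"rz":0,"tx":0,"ty":0,"tz":0,"hand":1}
    - {"rx":0,"ry":0,"rz":0,"tx":0,"ty":0,"tz":0,"hand":1}

```text
time_s: 55.1
tool_pos: [0.6783, -0.1054, 0.0033]
ee_rot: [-0.082, 1.565, 0.08]
force: [0.6, -0.3, 0.5]
grip_width: 0.0182
```

```bash
python3 - <<'E'
from h import *
bot.camera("top");p,R,s=pose();print(p,R.as_matrix()[:,0].round(3),s["grip_width"])
E
```

```text
[ 0.67831661 -0.10547708  0.00333169] [ 0.005 -0.001 -1.   ] 0.018576384368215185
```

>>> send_rows:
  deltas:
    - {"rx":0,"ry":0,"rz":0,"tx":-0.02,"ty":0,"tz":0,"hand":1}
    - {"rx":0,"ry":0,"rz":0,"tx":-0.045,"ty":0,"tz":-0.02,"hand":1}
    - {"rx":0,"ry":0,"rz":0,"tx":-0.045,"ty":0,"tz":-0.03,"hand":1}
    - {"rx":0,"ry":0,"rz":0,"tx":-0.045,"ty":0,"tz":-0.03,"hand":1}
    - {"rx":0,"ry":0,"rz":0,"tx":-0.045,"ty":0,"tz":-0.03,"hand":1}
    - {"rx":0,"ry":0,"rz":0,"tx":-0.045,"ty":0,"tz":-0.03,"hand":1}
    - {"rx":0,"ry":0,"rz":0,"tx":-0.045,"ty":0,"tz":-0.02,"hand":1}
    - {"rx":0,"ry":0,"rz":0,"tx":-0.02,"ty":0,"tz":0,"hand":1}

```text
time_s: 55.95
tool_pos: [0.5202, -0.1209, 0.3017]
ee_rot: [-0.081, 1.574, 0.082]
force: [0.8, -0.3, -0.5]
grip_width: 0.0184
```

>>> send_rows:
  deltas:
    - {"rx":-7.8,"ry":0,"rz":0,"tx":0,"ty":0,"tz":0,"hand":1}
    - {"rx":-7.8,"ry":0,"rz":0,"tx":0,"ty":0,"tz":0,"hand":1}
    - {"rx":-7.8,"ry":0,"rz":0,"tx":0,"ty":0,"tz":0,"hand":1}
    - {"rx":-7.8,"ry":0,"rz":0,"tx":0,"ty":0,"tz":0,"hand":1}
    - {"rx":-7.8,"ry":0,"rz":0,"tx":0,"ty":0,"tz":0,"hand":1}
    - {"rx":-7.8,"ry":0,"rz":0,"tx":0,"ty":0,"tz":0,"hand":1}
    - {"rx":0,"ry":0,"rz":-7.5,"tx":0,"ty":0,"tz":0,"hand":1}
    - {"rx":0,"ry":0,"rz":-7.5,"tx":0,"ty":0,"tz":0,"hand":1}
    - {"rx":0,"ry":0,"rz":-7.5,"tx":0,"ty":0,"tz":0,"hand":1}
    - {"rx":0,"ry":0,"rz":-7.5,"tx":0,"ty":0,"tz":0,"hand":1}
    - {"rx":0,"ry":0,"rz":0,"tx":0,"ty":0,"tz":0,"hand":1}

```text
time_s: 57.05
tool_pos: [0.5202, -0.1229, 0.3049]
ee_rot: [-1.073, 1.156, 0.325]
force: [0.4, 0.6, -0.6]
grip_width: 0.0181
```

```bash
python3 - <<'E'
from h import *
C=np.array([.6245,-.360,.257]);T2=np.array([.579,-.421,.257]);T0=T2+.16*np.array([.598,.801,0]);print(T0)
rs(T0,-1);p,R,s=pose();print(p,s["grip_width"]);go(*ht(T0,.06,30,-1))
E
```

```text
[ 0.67468 -0.29284  0.257  ]
ring rel tip mm: along 182.4 up-fwd -60.4 lat -45.8 pitch 30.9 jawz 0.004 q [-0.08 -0.05 -0.01  2.16  0.55  0.68  0.49] F [-0.3 -0.1 -0.9] t 57.1
[ 0.52149124 -0.12340081  0.30605729] 0.01820424101905105
4 rows r [0.24 0.21 0.23] t [ 0.0255 -0.0221 -0.0117]
```

>>> send_rows:
  deltas:
    - {"rx":0.2,"ry":0.2,"rz":0.2,"tx":0.0255,"ty":-0.0221,"tz":-0.0117,"hand":1}
    - {"rx":0.2,"ry":0.2,"rz":0.2,"tx":0.0255,"ty":-0.0221,"tz":-0.0117,"hand":1}
    - {"rx":0.2,"ry":0.2,"rz":0.2,"tx":0.0255,"ty":-0.0221,"tz":-0.0117,"hand":1}
    - {"rx":0,"ry":0,"rz":0,"tx":0.015,"ty":-0.012,"tz":-0.007,"hand":1}
    - {"rx":0,"ry":0,"rz":0,"tx":0,"ty":0,"tz":0,"hand":1}
    - {"rx":0,"ry":0,"rz":0,"tx":0,"ty":0,"tz":0,"hand":1}

```text
time_s: 57.7
tool_pos: [0.5983, -0.232, 0.2702]
ee_rot: [-1.053, 1.173, 0.324]
force: [0.2, 0.9, -0.6]
grip_width: 0.0185
```

```bash
python3 - <<'E'
from h import *
T0=np.array([.6735,-.295,.257])
rs(T0,-1);w=bot.camera("wrist");p,R,s=pose();print(p,R.as_matrix().round(2).tolist(),proj(w,T0),proj(w,T0+.05*U-[0,0,.05]));go(*ht(T0,.035,30,-1),4)
t=bot.camera("top");c=bot.camera("scene");r=p+R.apply(RT*[1,-1,1])
print([proj(I,X).round(1) for I in(t,c) for X in(T0,r)])
E
```

```text
ring rel tip mm: along 67.2 up-fwd 3.2 lat -6.0 pitch 30.1 jawz 0.004 q [0.06 0.17 0.1  2.01 0.43 0.53 0.77] F [ 0.2 -1.  -0.3] t 57.75
[ 0.59799267 -0.23105383  0.27048285] [[0.41, -0.7, 0.59], [-0.29, 0.51, 0.81], [-0.86, -0.5, 0.0]] [246.70643222 303.56444669] [248.21904205 273.90249707]
4 rows r [0.05 0.1  0.03] t [ 0.0081 -0.0014 -0.0016]
[array([340.4, 134.3]), array([333.5, 141.4]), array([170.4, 162.7]), array([182.3, 147.6])]
```

>>> send_rows:
  deltas:
    - {"rx":0,"ry":0.1,"rz":0,"tx":0.0085,"ty":-0.0018,"tz":-0.0016,"hand":1}
    - {"rx":0,"ry":0.1,"rz":0,"tx":0.0085,"ty":-0.0018,"tz":-0.0016,"hand":1}
    - {"rx":0,"ry":0.1,"rz":0,"tx":0.0085,"ty":-0.0018,"tz":-0.0016,"hand":1}
    - {"rx":0,"ry":0.1,"rz":0,"tx":0.0085,"ty":-0.0018,"tz":-0.0016,"hand":1}
    - {"rx":0,"ry":0,"rz":0,"tx":0,"ty":0,"tz":0,"hand":1}
    - {"rx":0,"ry":0,"rz":0,"tx":0,"ty":0,"tz":0,"hand":1}

```text
time_s: 58.5
tool_pos: [0.6141, -0.2485, 0.2428]
ee_rot: [-1.058, 1.176, 0.325]
force: [-0.1, -0.0, 0.6]
grip_width: 0.0184
```

```bash
python3 - <<'E'
from h import *
T0=np.array([.6735,-.295,.257])
rs(T0,-1);p,R,s=pose();go(*ht(T0,.0,30,-1),4)
t=bot.camera("top");c=bot.camera("scene");r=p+R.apply(RT*[1,-1,1])
o=[]
for I in(t,c):
    a,b=proj(I,T0),proj(I,r);m=((a+b)/2).astype(int);print(m,(a-m).round(1),(b-m).round(1))
    o.append(cv2.resize(I["img"][m[1]-28:m[1]+28,m[0]-25:m[0]+25],None,fx=8,fy=8,interpolation=cv2.INTER_CUBIC))
cv2.imwrite("pics/g1.png",np.hstack(o))
E
```

```text
ring rel tip mm: along 31.7 up-fwd -0.3 lat -2.4 pitch 30.1 jawz -0.002 q [0.08 0.23 0.12 2.   0.44 0.47 0.78] F [-0.4 -0.7 -1.5] t 58.55
4 rows r [0.11 0.03 0.03] t [ 0.0076 -0.0021 -0.0005]
[338 136] [ 2.4 -1.7] [-0.9  2. ]
[173 159] [-2.6  3.7] [ 3.2 -3.2]
```

View pics/g1.png

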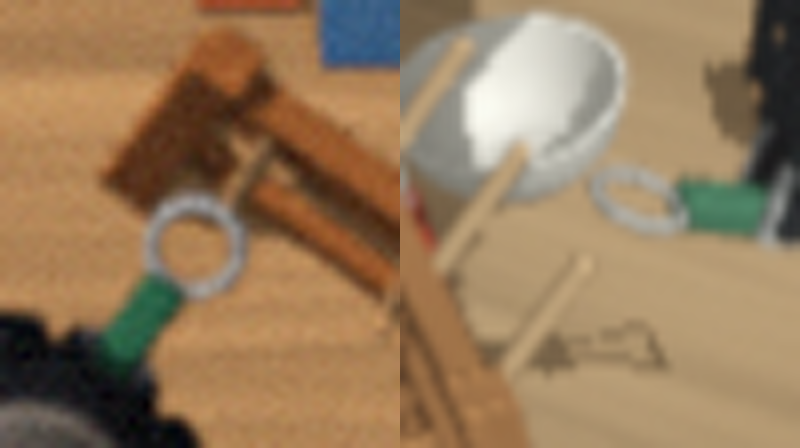

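```bash
python3 - <<'E'
from h import *
T0=np.array([.6735,-.295,.257]);p,R,s=pose();r=p+R.apply(RT*[1,-1,1])
t=bot.camera("top");c=bot.camera("scene")
A=[];b=[]
for I,o in((t,(-3.85,4.75)),(c,(6.9,-8.0))):
    J=np.array([(proj(I,T0+d*1e-3)-proj(I,T0))/1e-3 for d in np.eye(3)]).T;A.append(J);b+=list(o)
e=np.linalg.lstsq(np.vstack(A),np.array(b),rcond=None)[0]
a=(-U+[0,0,1])/2**.5;n=np.array([U[0],U[1],1])/2**.5;L=np.array([U[1],-U[0],0])
print("obs along,upfwd,lat",(e@a*1e3).round(1),(e@n*1e3).round(1),(e@L*1e3).round(1)); rs(T0,-1)
E
```

```text
obs along,upfwd,lat 36.7 -1.9 -2.1
ring rel tip mm: along 32.4 up-fwd 0.3 lat -2.7 pitch 30.2 jawz -0.001 q [0.08 0.23 0.12 2.   0.44 0.47 0.78] F [-0.5  0.  -0.4] t 58.8
```

>>> send_rows:
  deltas:
    - {"rx":0,"ry":0,"rz":0,"tx":0.0076,"ty":-0.0024,"tz":-0.0008,"hand":1}
    - {"rx":0,"ry":0,"rz":0,"tx":0.0076,"ty":-0.0024,"tz":-0.0007,"hand":1}
    - {"rx":0,"ry":0,"rz":0,"tx":0.0076,"ty":-0.0023,"tz":-0.0005,"hand":1}
    - {"rx":0,"ry":0,"rz":0,"tx":0.0076,"ty":-0.0023,"tz":0,"hand":1}
    - {"rx":0,"ry":0,"rz":0,"tx":0.0076,"ty":-0.0023,"tz":0,"hand":1}
    - {"rx":0,"ry":0,"rz":0,"tx":0,"ty":0,"tz":0,"hand":1}
    - {"rx":0,"ry":0,"rz":0,"tx":0,"ty":0,"tz":0,"hand":1}

```text
time_s: 59.5
tool_pos: [0.6388, -0.2691, 0.2137]
ee_rot: [-1.058, 1.175, 0.324]
force: [-0.5, 0.1, -0.1]
grip_width: 0.0184
```

```bash
python3 - <<'E'
from h import *
T0=np.array([.6735,-.295,.257]);rs(T0,-1);go(*ht(T0,-.05,30,-1),4)
E
```

```text
ring rel tip mm: along -11.4 up-fwd 1.9 lat -0.6 pitch 30.2 jawz -0.001 q [0.11 0.32 0.12 1.96 0.43 0.41 0.8 ] F [-0.3  0.3 -0.4] t 59.55
4 rows r [0.11 0.04 0.04] t [ 0.0094 -0.002  -0.0001]
```

>>> send_rows:
  deltas:
    - {"rx":0,"ry":0,"rz":0,"tx":0.009,"ty":-0.002,"tz":0,"hand":1}
    - {"rx":0,"ry":0,"rz":0,"tx":0.009,"ty":-0.002,"tz":0,"hand":1}
    - {"rx":0,"ry":0,"rz":0,"tx":0.009,"ty":-0.002,"tz":0,"hand":1}
    - {"rx":0,"ry":0,"rz":0,"tx":0.008,"ty":-0.002,"tz":0,"hand":1}
    - {"rx":0,"ry":0,"rz":0,"tx":0,"ty":0,"tz":0,"hand":1}
    - {"rx":0,"ry":0,"rz":0,"tx":0,"ty":0,"tz":0,"hand":1}

```text
time_s: 60.15
tool_pos: [0.6605, -0.2846, 0.1852]
ee_rot: [-1.059, 1.175, 0.324]
force: [-0.9, -0.5, -1.6]
grip_width: 0.0184
```

```bash
python3 - <<'E'
from h import *
T0=np.array([.6735,-.295,.257]);rs(T0,-1);p,R,s=pose()
t=bot.camera("top");c=bot.camera("scene");r=p+R.apply(RT*[1,-1,1])
for I in(t,c):
    q=proj(I,r).astype(int);print("ring",q,"tip",proj(I,T0).round(1));h=cv2.cvtColor(I["img"],cv2.COLOR_BGR2HSV)[q[1]-9:q[1]+10,q[0]-10:q[0]+11]
    print("\n".join("".join("#" if x<75 else "o" if x<150 else "." for x in k) for k in h[...,1]))
E
```

```text
ring rel tip mm: along -50.4 up-fwd 0.5 lat -1.1 pitch 30.2 jawz -0.001 q [0.13 0.4  0.12 1.93 0.43 0.36 0.81] F [ 0.2  1.1 -2. ] t 60.2
ring [344 127] tip [340.4 134.3]
..............ooooooo
...............oooooo
.................oooo
........oooo......ooo
......o####ooo......o
.....o########o......
....o#####o####o.....
....o###oo.oo###o....
...o###ooooooo###....
...o##o..ooooo###....
...o##o..oooo.o##o...
.ooo###..oooooo##o...
oooo###oooo..o###o...
oooo###ooo...o##oo...
ooooooooooooo##o..o..
ooooooooo####oo....oo
oooo.oooo###o......oo
oooooooooooo.........
ooo..ooooooooo.......
ring [161 174] tip [170.4 162.7]
ooooooooooooooooooooo
ooooooooooooooooooooo
ooooooooooooooooooooo
ooooooooooooooooooooo
ooooooooooooooooooooo
oooooooo####ooooooooo
oooooo#######ooooo###
oooooo######ooo######
oooooo###oooooo###ooo
oooooo###ooooooo##ooo
ooooooo####ooooo###oo
oooooooo#####ooo###oo
oooooooooo##########o
ooooooooooo##########
ooooooooooooo###ooooo
ooooooooooooooooooooo
ooooooooooooooooooooo
ooooooooooooooooooooo
ooooooooooooooooooooo
```

Ring is threaded in both views (peg crosses over its rim). Releasing.

>>> send_rows:
  deltas:
    - {"rx":0,"ry":0,"rz":0,"tx":0,"ty":0,"tz":0,"hand":0.55}
    - {"rx":0,"ry":0,"rz":0,"tx":0,"ty":0,"tz":0,"hand":0.55}
    - {"rx":0,"ry":0,"rz":0,"tx":0,"ty":0,"tz":0,"hand":0.55}
    - {"rx":0,"ry":0,"rz":0,"tx":-0.01,"ty":0.01,"tz":0,"hand":0.55}
    - {"rx":0,"ry":0,"rz":0,"tx":-0.03,"ty":0.02,"tz":0,"hand":0.55}
    - {"rx":0,"ry":0,"rz":0,"tx":-0.04,"ty":0.02,"tz":0,"hand":0.55}
    - {"rx":0,"ry":0,"rz":0,"tx":-0.045,"ty":0.02,"tz":0,"hand":0.55}
    - {"rx":0,"ry":0,"rz":0,"tx":-0.045,"ty":0.02,"tz":0,"hand":0.55}
    - {"rx":0,"ry":0,"rz":0,"tx":-0.02,"ty":0.01,"tz":0,"hand":0.55}
    - {"rx":0,"ry":0,"rz":0,"tx":0,"ty":0,"tz":0,"hand":0.55}
    - {"rx":0,"ry":0,"rz":0,"tx":0,"ty":0,"tz":0,"hand":0.55}

```text
time_s: 61.4
tool_pos: [0.5047, -0.1714, 0.3038]
ee_rot: [-1.06, 1.168, 0.323]
force: [0.7, -0.3, -0.5]
grip_width: 0.0386
```

```bash
python3 - <<'E'
from h import *
for k in range(6): bot.camera("top")
c=bot.camera("scene");t=bot.camera("top");w=bot.camera("wrist");p,R,s=pose();print(p,s["joint_positions"].round(2),s["time_s"],s["force"])
for col,lo,hi,T in(("green",(50,80,30),(90,255,255),[.6745,-.294,0]),("red",(0,150,50),(6,255,255),[.579,-.421,0])):
  for n,I in(("top",t),("scene",c),("wrist",w)):
    q=[proj(I,np.array(T)+.033*U+[0,0,z]).round(0) for z in(.185,.1)];print(col,n,"expect",q[0],q[1])
    for A,e,m in blobs(I["img"],lo,hi,8):
      v,u=np.nonzero(m)
      if np.linalg.norm(e-(q[0]+q[1])/2)<60: print("   seen",A,e.round(0),"u",u.min(),u.max(),"v",v.min(),v.max())
for n,I in(("top",t),("scene",c)):
  for A,ce,m in blobs(I["img"],(0,150,90),(8,255,255),10):
    P=at(I,ce,.0955)-O;b=np.array([P@EX,P@EY])*1e3
    if abs(b[1]-140)<30 and abs(b[0])<60: print(n,"ball",b.round(1))
  for A,e,m in blobs(I["img"],(105,120,60),(130,255,255),12):
    P=at(I,e,.056)-O;b=np.array([P@EX,P@EY])*1e3
    if abs(b[0])<60 and abs(b[1])<130: print(n,"cell",A,b.round(1))
E
```

```text
[ 0.5050435  -0.17197989  0.30270274] [-0.08 -0.07  0.11  2.18  0.5   0.64  0.62] 61.85 [ 0.08415166 -0.25938619  0.83182911]
green top expect [341. 131.] [337. 135.]
   seen 13 [339. 130.] u 337 341 v 127 133
green scene expect [165. 182.] [169. 199.]
green wrist expect [256. 268.] [256. 217.]
   seen 602 [255. 244.] u 250 261 v 219 269
red top expect [379. 158.] [372. 161.]
   seen 42 [377. 157.] u 373 381 v 154 161
red scene expect [151. 154.] [155. 171.]
   seen 50 [ 98. 140.] u 96 99 v 130 150
red wrist expect [139. 267.] [152. 217.]
   seen 742 [148. 244.] u 134 160 v 218 269
top ball [ 33.2 138.7]
top cell 99 [-5.6  0.7]
top cell 95 [ -5.8 -73.5]
scene ball [ 37.1 137.7]
scene cell 91 [-1.6 -3.7]
scene cell 86 [ -0.7 -76. ]
```

```bash
python3 - <<'E'
from h import *
for n in("top","scene"):
  I=bot.camera(n)
  for A,e,m in blobs(I["img"],(21,150,110),(33,255,255),12): print(n,A,e.round(0),at(I,e,.012).round(2))
s=bot.observe();print(s["force"],s["time_s"])
E
```

```text
[ 0.64078953 -0.21613361  0.43483845] 61.95
```

No third (yellow) tool anywhere; handing in.

```bash
python3 -c "
from workcell import bot
print(bot.close_job())"
```

```text
the job is handed in; nothing more can be done
None
```

The job is done and handed in at about 62 s of the 210 s. It reported no verdict.

- **Switch off first:** I pushed the lever to its stop on the spring side. The ball was then at x = 0.601 m, against 0.600 m expected.
- **Cells:** there were two. I fitted them in the middle and left (y = -74 mm) slots. A close wrist picture shows both under the red lips against the springs, and the last top and scene images still show both in place.
- **Switch on:** after both cells were in, I pushed the lever to its stop with about 12 N. The last images put the ball at bay x +33 mm (top camera) and +37 mm (scene camera), against 34 mm expected. The two cameras differ by a few mm.
- **Tools:** only red and green were on the bench, and a colour search found no yellow one. The red tool was knocked a few centimetres aside partway through, so I located it again before picking it up. Red hangs on peg 2 and green on peg 0. In the wrist camera both handles match the place and length of a tool hanging straight down. The scene camera's colour search did not find either handle, so it confirms nothing.
- **Not checked again at the end:** I did not re-measure the bystanders. The arm was never sent to them. At hand-in the gripper was open and clear, and the wrist force was near zero.

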